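Slide a thin deck plate out of its tray and fit it on the display plinth

ROBOT

A 6-joint arm with a two-finger parallel gripper is mounted at the origin on the work surface. World frame = base frame: x ahead of the robot, y to its left, z up, the work surface at z = 0. Lengths are in m, angles in rad, forces in N, time in s.
With the tool pointing down it reaches from about 0.25 to 0.775 m from the base axis. Payload 4 kg.
Tool frame: the origin (TCP) lies between the finger pads; the fingertips stand 11 mm ahead of it and the grasp point (between the pads) lies 8 mm behind it; z points along the fingers, y is the direction in which the jaws open and shut (so a half turn about z gives the same grasp; the last joint's range is limited). The gripper opens to 94 mm and grips with 3 to 60 N. Pads are 16 mm wide; open, the fingers measure 119 mm over their backs; the gripper's body (75 mm by 177 mm) begins 78 mm behind the grasp point.
Start: joints at [1.238, 0.087, 1.371, -0, 1.684, -0.103], TCP at [0.125, 0.536, 0.196] pointing down, gripper open.
Joint ranges: [-3.1, 3.1], [-0.76, 2.03], [0.27, 2.55], [-1.08, 4.22], [0.17, 2.65], [-2.57, 2.57]. Speed limits (rad/s): [2.79, 2.79, 3.14, 3.14, 3.14, 3.14].

INTERFACE

Orientations are given as [roll, pitch, yaw] about the fixed x, y, z axes, in that order (R = Rz(yaw) Ry(pitch) Rx(roll)).
In Python, from bench import get_obs, cams, ticket gives the robot as it stands. The module is installed in compiled form; this text tells all that it offers.
- The arm moves only by the shell command python3 -m crank 'ROWS'. ROWS is JSON, a list of rows, each an object of numbers: "tx", "ty", "tz": the shift along the tool's x, y, z in cm; "twist": the turn about the tool's z in degrees; "grip": the opening, from 0 (shut) to 1 (fully open). In form: [{"tx": .., "ty": .., "tz": .., "twist": .., "grip": ..}, ...]. A call has 1 to 12 rows; each row shifts and turns the commanded pose from where the row before left it, along the tool's axes as they then stand; what a row does not reach is not made up. A row lasts 1/8 s, in which the tool goes at most 62.5 mm and 10.7 degrees, less where a joint would pass 70% of its speed; a pose out of reach is approached as far as the arm can. A call is refused whole if a number of a shift passes 6.25 or a number of a turn 10.7, either way. A call with a gripper value outside its range is refused whole. The fingers move at their own pace and stop on an object; the grip force is fixed at half the most. Time passes only in rows, so rows that do not move let the fingers close. It gives the time, the measured TCP pose, the force and the opening at its end, in the units of the state.
- get_obs(): the state, without advancing time (a new reading comes with each control period).
- cams.snapshot(name): name is "scene" or "top" or "wrist"; returns a dict with "frame" (420x560x3 uint8, red, green, blue), "intrinsics" (3x3 intrinsics, pixels), "dist" ([k1, k2, p1, p2, k3] as OpenCV has them; the pictures are not rectified), "R" (3x3) and "t" (3): a world point X has camera coordinates R X + t; the wrist camera has in their place "hand_eye" (4x4, takes a point from camera to tool coordinates, whose origin is the TCP and whose axes are the flange's). Camera axes: x right, y down, z forward; pixel columns grow to the right and rows downward; lengths in m; the calibration is good to about 2 mm. A picture is of the moment at which its call begins: read the wrist's pose just before it. There is no depth.
- ticket.close_job(): hands the job in, once; it reports no verdict.
Trained networks look in a picture, given as the dict that the camera call returned (one of the last four; its "shot" number tells which), for a name from the list of things; names that differ only in an ending like _2 or _b are one class to them, and where a whole thing is asked for, a point or a joint stands for the part that bears it (a point fixed in the world has none). Each returns a list of dicts, best first, with "conf" (0 to 1); they miss things now and then, are a little off and sometimes report something else, mostly with a low value. They report only what shows in the picture. A call takes as long as a camera call. They do not tell look-alikes from the thing itself.
- cams.outline_of(picture, query): "region" (420x560 bool, what is visible of it) and "centre" ([column, row] in pixels, amid what is visible of it).
The state is a dict: "time": time; "joint_positions": joint angles; "qvel": joint speeds; "joint_torque": joint torques, N m; "tool_pos": TCP position; "ee_rot": TCP orientation; "wrist_force": force on the tool from outside, world axes, zero at the start; "wrist_torque": the same for the moment, N m; "width": finger opening in m.
Only numpy, scipy, OpenCV 4.12 (cv2) and the standard library are available. Lean on these libraries where they do the work, as an engineer would, in place of code of your own. Each camera call takes 0.05 s, during which the arm holds its last target.

TASK

At the model-car stall, the thin metal deck plate lies sunk between the rims of its wooden tray, where it cannot be gripped. Press lightly on it and slide it out over the tray's open front until it overhangs by a good third of its length or so without tipping, then take it by the overhanging part, lift it clear and lay it flat on the display plinth, centred and squared up, its end fully home against the plinth's raised back lip. Be gentle (bearing on it with more than about 25 N marks the plate), do not drop it, leave the other goods alone, and let go at the end.

Things in the scene. Friction and masses are not known exactly. Their poses are not given: they have to be found in the camera images.
- plate: thin flat bare steel plate, 130 (x) x 60 (y) x 3 mm, 125 to 255 g, alike both ways round and both sides up; origin at the centre of its underside, z up. It is marked if pressed against tray or plinth with more than 25 N. Starts wholly inside the tray, along the tray's x to within 2 degrees, and slides when dragged by a fingertip pressing down with some 4 to 8 N (a lighter touch just slips over it).
- tray: fixed wooden tray block, 160 (x) x 94 (y) x 56 mm; origin at the centre of its underside, z up. Black plastic floor, level, 50 mm above the origin, sprung: it bears the plate's weight, sinks level under pressing (up to 8 mm, then a hard stop) and comes back. Fixed side rims (14 mm wide, 6 mm above the floor) leave a channel 66 mm wide; a back rim's inner face is at x = +68 mm. The front (-x) is open.
- front (a point): middle of the floor's open front edge (x = -80 mm, 50 mm above the tray's origin); axes as the tray's; -x points out of the tray, where it drops sheer to the table
- plinth: fixed plinth, pale wood on a black foot; origin at the centre of the pedestal's footprint, at table level, z up. Foot 150 x 100 x 8 mm (x from -70 to +80); pedestal 120 (x) x 40 (y) mm, flat top 50 mm above the origin, narrower than the plate so that fingers pass on either side; at the +x end a back lip, 12 mm thick, 60 wide, 8 above the top, its front face at x = +60 mm. No lip elsewhere.
- home (a point): point on the plinth's top, 5 mm towards -x of the plinth's axis, where the plate's origin lies when the plate is fully home against the back lip; axes as the plinth's
- truck: yellow model truck on six wheels, 120 x 44 x 53 mm, a bystander; origin at the centre of its underside
- boxed_car: red model car in a clear case on a black base, 130 x 62 x 60 mm, a bystander; origin at the centre of its underside
- jar: small amber glass jar with a steel cap, 52 mm in diameter, 65 mm high, a bystander; origin at the centre of its underside
Mind the look-alikes: they are no part of the job. Of the things shaped like the plate, the steel one is meant.

How it is judged:
By the outcome, as a careful person would: the job done as asked, in the order asked, and still so for the second after the job is handed in, with the robot touching nothing.
It also fails if it takes over 72 s, if anything falls off the work surface, if the arm or the gripper's body presses on something with over 40 N, if the wrist force passes 120 N, or if a joint passes its speed limit or range.

## Working session

There is one attempt and no reset: what is moved stays moved. The work goes in short steps, Python scripts to look and compute and a shell command to move; the robot and the scene stay as the last step left them, time stands still between calls to the robot, and variables do not carry over. Pictures are saved under pics/ and viewed, and the job is handed in when it is done.

```bash
mkdir -p pics; ls
python3 - <<'E'
from bench import get_obs, cams, ticket
import cv2, numpy as np, pickle
o=get_obs()
for k,v in o.items(): print(k,np.round(v,4))
for n in ["scene","top","wrist"]:
    p=cams.snapshot(n)
    cv2.imwrite(f"pics/{n}0.png",p["frame"][:,:,::-1])
    pickle.dump({k:v for k,v in p.items()},open(f"{n}0.pkl","wb"))
    print(n,[ (k,np.round(v,4).tolist()) for k,v in p.items() if k!="frame"])
E
```

```text
pics
time 0.0
joint_positions [ 1.2379  0.0879  1.3722  0.      1.6836 -0.1031]
qvel [ 0.0001  0.0015  0.0025  0.0004 -0.001  -0.0001]
joint_torque [ 1.10000e-03 -3.40196e+01 -3.02424e+01  7.18000e-02  3.32000e-02
 -2.00000e-04]
tool_pos [0.1251 0.535  0.1944]
ee_rot [-3.1394e+00 -2.0000e-04  2.9118e+00]
wrist_force [ 0.1415  0.4984 -0.5021]
wrist_torque [-0.0157  0.0063 -0.0258]
width 0.0943
scene [('intrinsics', [[382.799, 0.0, 276.5144], [0.0, 382.799, 205.6005], [0.0, 0.0, 1.0]]), ('dist', [-0.0677, 0.0, 0.0, 0.0, 0.0]), ('R', [[0.2205, 0.9753, -0.0097], [0.7288, -0.1714, -0.6629], [-0.6482, 0.1391, -0.7487]]), ('t', [-0.1525, -0.3882, 1.3381]), ('shot', 1)]
top [('intrinsics', [[393.3458, 0.0, 277.7751], [0.0, 393.3458, 209.6962], [0.0, 0.0, 1.0]]), ('dist', [-0.0958, 0.0, 0.0, 0.0, 0.0]), ('R', [[-0.0219, -0.9998, -0.003], [-0.9966, 0.0221, -0.0799], [0.0799, 0.0013, -0.9968]]), ('t', [0.0284, 0.5881, 1.1976]), ('shot', 2)]
wrist [('intrinsics', [[350.623, 0.0, 273.6763], [0.0, 350.623, 213.4069], [0.0, 0.0, 1.0]]), ('dist', [0.0195, 0.0, 0.0, 0.0, 0.0]), ('hand_eye', [[0.0002, -0.9732, -0.2301, 0.0665], [1.0, -0.0001, 0.001, 0.0009], [-0.001, -0.2301, 0.9732, -0.1884], [0.0, 0.0, 0.0, 1.0]]), ('shot', 3)]
```

View pics/scene0.png

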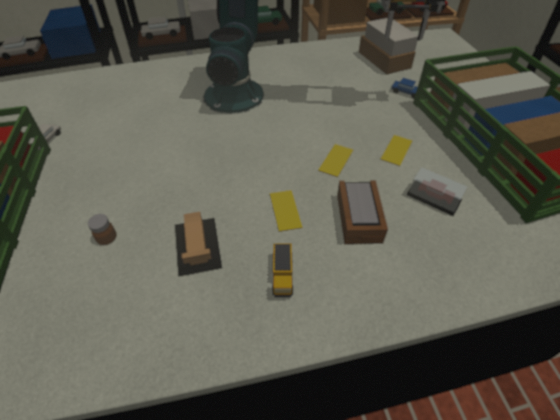

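View pics/top0.png

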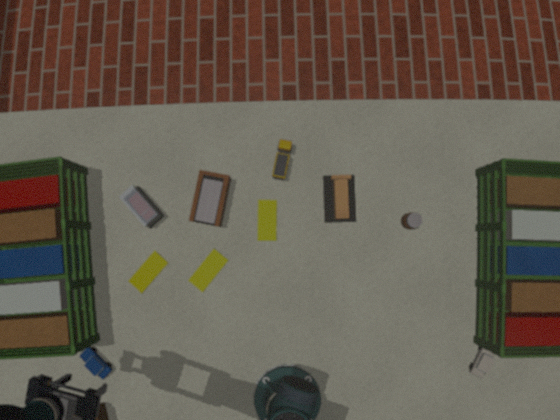

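View pics/wrist0.png

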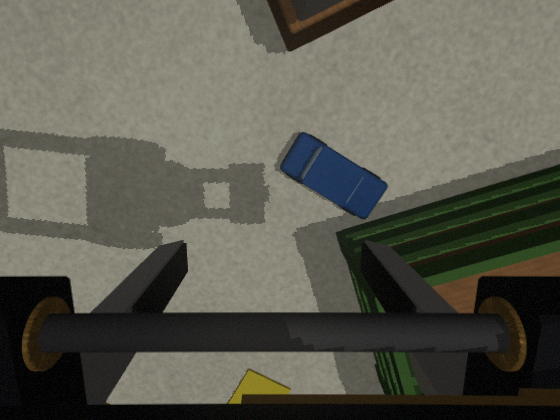

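Run:
```python
import cv2,numpy as np
s=cv2.imread("pics/scene0.png");t=cv2.imread("pics/top0.png")
a=cv2.resize(s[150:310,160:480],None,fx=2.5,fy=2.5,interpolation=cv2.INTER_CUBIC)
b=cv2.resize(t[130:240,110:370],None,fx=3,fy=3,interpolation=cv2.INTER_CUBIC)
cv2.imwrite("pics/za.png",a);cv2.imwrite("pics/zb.png",b)
```

```text
(no output)
```

View pics/za.png

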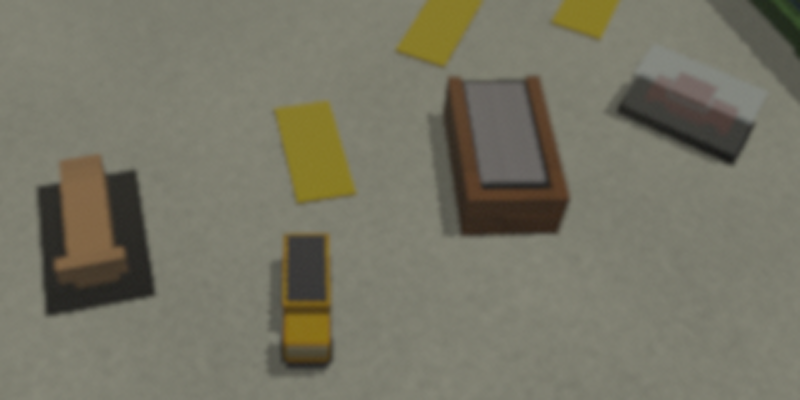

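View pics/zb.png

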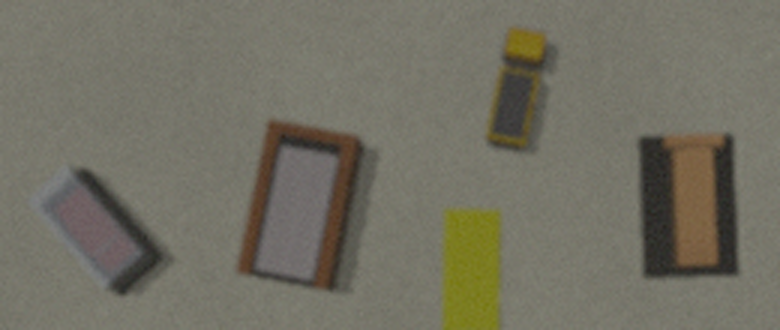

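```bash
cat > h.py <<'E'
import numpy as np,cv2,pickle
from scipy.spatial.transform import Rotation as Ro
def cam(p,obs=None):
    if 'hand_eye' in p:
        T=np.eye(4);T[:3,:3]=Ro.from_euler('xyz',obs['ee_rot']).as_matrix();T[:3,3]=obs['tool_pos']
        W=np.linalg.inv(T@np.array(p['hand_eye'])); return W[:3,:3],W[:3,3]
    return np.array(p['R']),np.array(p['t'])
def proj(p,X,obs=None):
    R,t=cam(p,obs); X=np.atleast_2d(X).astype(float)
    q,_=cv2.projectPoints(X,cv2.Rodrigues(R)[0],t,np.array(p['intrinsics']),np.array(p['dist']).astype(float))
    return q[:,0]
def back(p,uv,z,obs=None):
    R,t=cam(p,obs); uv=np.atleast_2d(uv).astype(float)
    n=cv2.undistortPoints(uv[:,None],np.array(p['intrinsics']),np.array(p['dist']).astype(float))[:,0]
    d=np.c_[n,np.ones(len(n))]@R; c=-R.T@t
    return c+d*((z-c[2])/d[:,2])[:,None]
def tf(pose,P):
    x,y,a=pose; P=np.atleast_2d(P).astype(float); c,s=np.cos(a),np.sin(a)
    return np.c_[x+c*P[:,0]-s*P[:,1],y+s*P[:,0]+c*P[:,1],P[:,2]]
def box(x0,x1,y0,y1,z0,z1): return np.array([[x,y,z] for x in(x0,x1) for y in (y0,y1) for z in (z0,z1)])
def snap(n):
    from bench import cams,get_obs
    o=get_obs(); p=cams.snapshot(n); return p,o
E
python3 - <<'E'
from h import *
from bench import cams
for n in ["top","scene"]:
    p,o=snap(n); im=p['frame'][:,:,::-1].copy()
    D={}
    for q in ["plate","tray","plinth","truck","boxed_car","jar"]:
        for r in cams.outline_of(p,q):
            m=r['region']; c=r['centre']
            pts=np.argwhere(m)[:,::-1].astype(np.float32); rr=cv2.minAreaRect(pts)
            z={'plate':.054,'tray':.05,'plinth':.02}.get(q,.03)
            print(n,q,round(r['conf'],2),np.round(c,1),m.sum(),np.round(rr[1],1),round(rr[2],1),np.round(back(p,c,z)[0],3))
            if r['conf']>.4:
                cs,_=cv2.findContours(m.astype(np.uint8),0,2); cv2.drawContours(im,cs,-1,(0,0,255) if q!='plate' else (255,0,255),1)
            D.setdefault(q,[]).append(r)
    pickle.dump((dict(p),D),open(f"det_{n}.pkl","wb"))
    cv2.imwrite(f"pics/det_{n}.png",im)
E
```

```text
top plate 0.82 [208.2 272.7] 759 [18.8 41.4] 38.3 [0.401 0.229 0.054]
top plate 0.73 [265.5 220.6] 752 [41. 19.] 90.0 [0.554 0.053 0.054]
top plate 0.7 [210.2 199.4] 809 [19.4 43.6] 12.5 [0.622 0.22  0.054]
top plate 0.7 [147.  270.9] 760 [19.5 41. ] 42.0 [0.409 0.416 0.054]
top plate 0.28 [339.9 198.2] 1550 [48. 33.] 90.0 [ 0.617 -0.174  0.054]
top tray 0.59 [219.1 192. ] 940 [33.1 53.6] 12.1 [0.645 0.194 0.05 ]
top plinth 0.86 [341.9 200. ] 1507 [47.4 31.9] 88.0 [ 0.615 -0.186  0.02 ]
top truck 0.59 [282.1 160.5] 545 [13.9 40.8] 11.3 [ 0.742 -0.001  0.03 ]
top boxed_car 0.74 [282.  162.7] 528 [13.9 40.6] 11.3 [ 0.735 -0.001  0.03 ]
top boxed_car 0.71 [144.  205.1] 1017 [45.3 23.7] 48.0 [0.612 0.434 0.03 ]
top jar 0.67 [279.6 161.2] 578 [15.5 41.7] 14.0 [0.74  0.006 0.03 ]
top jar 0.54 [412.5 223.5] 301 [17. 20.] 90.0 [ 0.536 -0.403  0.03 ]
scene plate 0.91 [336.4 159.6] 674 [21.3 35.2] 29.1 [0.463 0.218 0.054]
scene plate 0.85 [396.7 151.6] 551 [20.5 30. ] 28.1 [0.469 0.391 0.054]
scene plate 0.79 [282.6 212. ] 941 [41.  24.7] 76.0 [0.61  0.034 0.054]
scene plate 0.78 [362.6 203.4] 963 [42.6 25.9] 81.9 [0.628 0.228 0.054]
scene tray 0.85 [358.7 223.8] 1538 [67.6 44.1] 81.6 [0.683 0.198 0.05 ]
scene plinth 0.58 [196.1 247.6] 2380 [64.5 44.8] 87.4 [ 0.642 -0.179  0.02 ]
scene truck 0.82 [284.1 266.9] 1073 [54. 20.] 90.0 [0.745 0.005 0.03 ]
scene boxed_car 0.6 [436.5 190.2] 1670 [52.4 34.5] 26.0 [0.61  0.445 0.03 ]
scene jar 0.89 [101.5 228.9] 623 [32.4 22. ] 61.7 [ 0.543 -0.398  0.03 ]
```

```bash
python3 -m crank '[{"tx":-5.1,"ty":-1.65,"tz":-0.45,"grip":0},{"tx":-5.1,"ty":-1.65,"tz":-0.45,"grip":0},{"tx":-5.1,"ty":-1.65,"tz":-0.45,"grip":0},{"tx":-5.1,"ty":-1.65,"tz":-0.45,"grip":0},{"tx":-5.1,"ty":-1.65,"tz":-0.45,"grip":0},{"tx":-5.1,"ty":-1.65,"tz":-0.45,"grip":0},{"tx":-5.1,"ty":-1.65,"tz":-0.45,"grip":0},{"tx":-5.1,"ty":-1.65,"tz":-0.45,"grip":0},{"tx":-5.1,"ty":-1.65,"tz":-0.45,"grip":0},{"tx":-5.1,"ty":-1.65,"tz":-0.45,"grip":0},{"tx":-5.1,"ty":-1.65,"tz":-0.45,"grip":0},{"tx":-5.1,"ty":-1.65,"tz":-0.45,"grip":0}]'
python3 -m crank '[{"grip":0},{"grip":0}]'
python3 - <<'E'
from h import *
from bench import cams
p,o=snap("wrist"); print(o['tool_pos'],o['ee_rot'],o['time'],o['width'])
cv2.imwrite("pics/w1.png",p['frame'][:,:,::-1]); pickle.dump((dict(p),o),open("w1.pkl","wb"))
E
```

```text
[0.12531922 0.5355497  0.19561778] [3.14148581e+00 4.79654827e-05 2.91178206e+00] 0.85 0.09388552216024543invalid input at $[0]: expected keys tx, ty, tz, twist, grip
invalid input at $[0]: expected keys tx, ty, tz, twist, grip
```

View pics/w1.png

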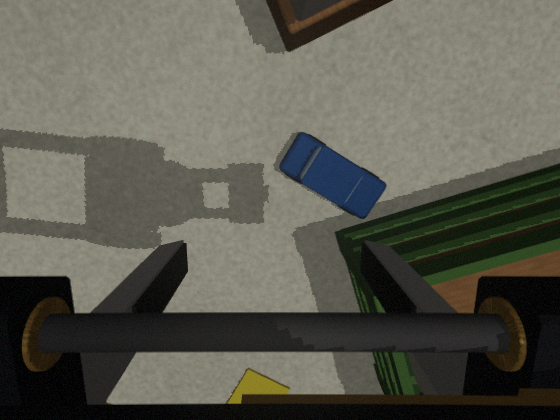

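```bash
python3 -m crank '[{"tx":-5.1,"ty":-1.65,"tz":-0.45,"twist":0,"grip":0},{"tx":-5.1,"ty":-1.65,"tz":-0.45,"twist":0,"grip":0},{"tx":-5.1,"ty":-1.65,"tz":-0.45,"twist":0,"grip":0},{"tx":-5.1,"ty":-1.65,"tz":-0.45,"twist":0,"grip":0},{"tx":-5.1,"ty":-1.65,"tz":-0.45,"twist":0,"grip":0},{"tx":-5.1,"ty":-1.65,"tz":-0.45,"twist":0,"grip":0},{"tx":-5.1,"ty":-1.65,"tz":-0.45,"twist":0,"grip":0},{"tx":-5.1,"ty":-1.65,"tz":-0.45,"twist":0,"grip":0},{"tx":-5.1,"ty":-1.65,"tz":-0.45,"twist":0,"grip":0},{"tx":-5.1,"ty":-1.65,"tz":-0.45,"twist":0,"grip":0},{"tx":-5.1,"ty":-1.65,"tz":-0.45,"twist":0,"grip":0},{"tx":-5.1,"ty":-1.65,"tz":-0.45,"twist":0,"grip":0}]'
python3 -m crank '[{"tx":0,"ty":0,"tz":0,"twist":0,"grip":0},{"tx":0,"ty":0,"tz":0,"twist":0,"grip":0}]'
python3 - <<'E'
from h import *
from bench import cams
p,o=snap("wrist"); print(o['tool_pos'],o['ee_rot'],o['time'],o['width'])
cv2.imwrite("pics/w2.png",p['frame'][:,:,::-1]); pickle.dump((dict(p),o),open("w2.pkl","wb"))
E
```

```text
time: 2.4
tool_pos: [0.6775, 0.2023, 0.2497]
ee_rot: [3.141, 0.0, 2.912]
wrist_force: [0.1, 1.3, 0.4]
width: 0.0001
time: 2.65
tool_pos: [0.6757, 0.2037, 0.2491]
ee_rot: [3.141, -0.001, 2.912]
wrist_force: [-0.5, -0.3, 0.8]
width: 0.0005
[0.67571837 0.20365129 0.24911671] [ 3.14143107e+00 -1.33921314e-03  2.91189635e+00] 2.65 0.0005448612625304489
```

View pics/w2.png

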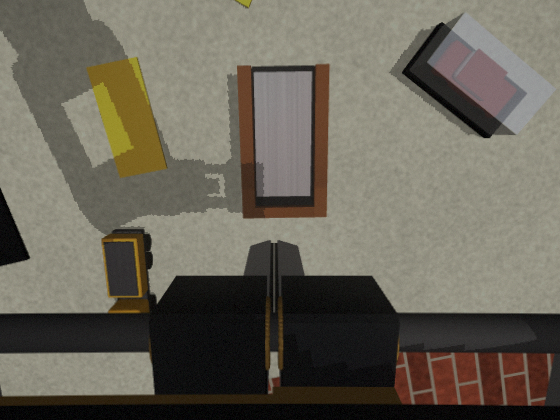

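Run:
```python
import cv2
a=cv2.imread("pics/w2.png")[50:230,220:345]
cv2.imwrite("pics/w2z.png",cv2.resize(a,None,fx=3.3,fy=3.3,interpolation=cv2.INTER_CUBIC)[:600])
cv2.imwrite("pics/w2t.png",cv2.resize(a[:40],None,fx=6,fy=6,interpolation=cv2.INTER_NEAREST))
cv2.imwrite("pics/w2b.png",cv2.resize(a[130:],None,fx=6,fy=6,interpolation=cv2.INTER_NEAREST))
```

```text
(no output)
```

View pics/w2t.png

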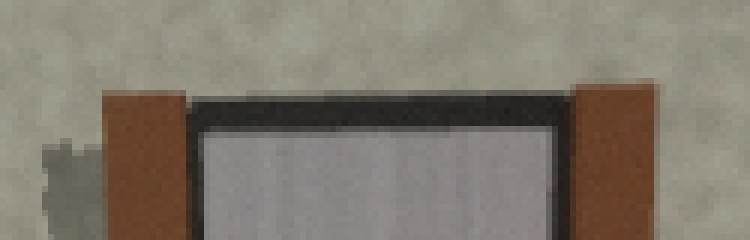

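View pics/w2b.png

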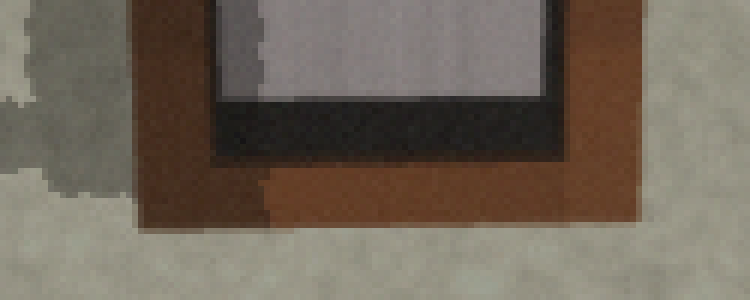

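Run:
```python
from h import *
from scipy.optimize import least_squares
p,o=pickle.load(open("w2.pkl","rb"))
T=np.array([[236.5,64.7],[328.7,63.0],[326.2,216.3],[242.5,217.8]])
P=np.array([[253.3,71.3],[311.5,70.3],[309.8,195.3],[255.5,196.2]])
for uv,z,L,W in((T,.056,.16,.094),(P,.053,.13,.06)):
    b=back(p,uv,z,o); print(np.round(b,4)); 
    print([round(np.linalg.norm(b[i]-b[(i+1)%4]),4) for i in range(4)])
    # order: front-left in image = ? compute model fit over both sign choices
    for s in(1,-1):
        M=np.array([[-L/2,-s*W/2,z],[-L/2,s*W/2,z],[L/2,s*W/2,z],[L/2,-s*W/2,z]])
        r=least_squares(lambda q:(proj(p,tf(q,M),o)-uv).ravel(),[.62,.21,-.2])
        print(s,np.round(r.x,4),np.degrees(r.x[2]).round(2),'res',np.abs(r.fun).max().round(2))
```

```text
[[0.5396 0.1981 0.056 ]
 [0.5593 0.2894 0.056 ]
 [0.7155 0.2561 0.056 ]
 [0.6958 0.1644 0.056 ]]
[np.float64(0.0934), np.float64(0.1598), np.float64(0.0938), np.float64(0.1599)]
1 [ 0.6276  0.227  -0.2115] -12.12 res 0.32
-1 [ 0.6301  0.2263 -0.2188] -12.53 res 92.92
[[0.549  0.2131 0.053 ]
 [0.5616 0.2715 0.053 ]
 [0.6886 0.2433 0.053 ]
 [0.6758 0.1842 0.053 ]]
[np.float64(0.0597), np.float64(0.13), np.float64(0.0605), np.float64(0.1301)]
1 [ 0.6187  0.228  -0.22  ] -12.6 res 0.31
-1 [ 0.6198  0.2278 -0.2274] -13.03 res 58.67
```

```bash
python3 -m crank '[{"tx":1.6,"ty":1.15,"tz":3,"twist":-1,"grip":0},{"tx":0,"ty":0,"tz":4.5,"twist":0,"grip":0},{"tx":0,"ty":0,"tz":5,"twist":0,"grip":0},{"tx":0,"ty":0,"tz":4.2,"twist":0,"grip":0},{"tx":0,"ty":0,"tz":0,"twist":0,"grip":0},{"tx":0,"ty":0,"tz":0,"twist":0,"grip":0},{"tx":0,"ty":0,"tz":0,"twist":0,"grip":0}]'
python3 - <<'E'
from bench import get_obs
import numpy as np
o=get_obs(); print(np.round(o['tool_pos'],4),np.round(o['ee_rot'],4),np.round(o['wrist_force'],2))
E
```

```text
time: 3.58
tool_pos: [0.6648, 0.219, 0.0867]
ee_rot: [3.139, 0.006, 2.93]
wrist_force: [-0.1, -0.0, 1.6]
width: 0.0007
[0.6648 0.219  0.0867] [3.1387 0.0057 2.9298] [-0.14 -0.03  1.55]
```

```bash
python3 -m crank '[{"tx":0.2,"ty":0,"tz":0.6,"twist":0,"grip":0},{"tx":0,"ty":0,"tz":0,"twist":0,"grip":0}]'
python3 -m crank '[{"tx":0,"ty":0,"tz":0,"twist":0,"grip":0}]'
python3 -m crank '[{"tx":0,"ty":0,"tz":0,"twist":0,"grip":0}]'
```

```text
time: 3.82
tool_pos: [0.661, 0.2186, 0.0766]
ee_rot: [3.142, -0.0, 2.929]
wrist_force: [-0.8, 0.7, 0.7]
width: 0.0011
time: 3.95
tool_pos: [0.6612, 0.2186, 0.0766]
ee_rot: [-3.142, -0.0, 2.929]
wrist_force: [0.6, 0.7, -0.8]
width: 0.0004
time: 4.08
tool_pos: [0.6613, 0.2186, 0.0766]
ee_rot: [3.142, -0.0, 2.929]
wrist_force: [-0.0, 0.7, 0.1]
width: 0.0002
```

```bash
python3 -m crank '[{"tx":0,"ty":0,"tz":0.5,"twist":0,"grip":0},{"tx":0,"ty":0,"tz":0.5,"twist":0,"grip":0},{"tx":0,"ty":0,"tz":0,"twist":0,"grip":0}]'
python3 -m crank '[{"tx":0,"ty":0,"tz":0.2,"twist":0,"grip":0},{"tx":0,"ty":0,"tz":0,"twist":0,"grip":0}]'
python3 -m crank '[{"tx":0,"ty":0,"tz":0.15,"twist":0,"grip":0},{"tx":0,"ty":0,"tz":0,"twist":0,"grip":0}]'
```

```text
time: 4.45
tool_pos: [0.6606, 0.2185, 0.0654]
ee_rot: [-3.141, -0.002, 2.929]
wrist_force: [-0.7, 0.1, -0.4]
width: 0.0006
time: 4.7
tool_pos: [0.6611, 0.2186, 0.0644]
ee_rot: [3.142, -0.0, 2.929]
wrist_force: [-1.0, -1.0, 0.2]
width: 0.0008
time: 4.95
tool_pos: [0.6612, 0.2186, 0.063]
ee_rot: [3.142, -0.0, 2.929]
wrist_force: [-0.4, 0.3, -1.3]
width: 0.0002
```

```bash
python3 -m crank '[{"tx":0,"ty":0,"tz":0.15,"twist":0,"grip":0},{"tx":0,"ty":0,"tz":0,"twist":0,"grip":0}]'
python3 -m crank '[{"tx":0,"ty":0,"tz":0.15,"twist":0,"grip":0},{"tx":0,"ty":0,"tz":0,"twist":0,"grip":0}]'
```

```text
time: 5.2
tool_pos: [0.6611, 0.2186, 0.0614]
ee_rot: [-3.142, -0.0, 2.929]
wrist_force: [-0.4, -0.1, 0.3]
width: 0.0001
time: 5.45
tool_pos: [0.6611, 0.2186, 0.0598]
ee_rot: [-3.142, -0.0, 2.929]
wrist_force: [-0.3, 0.2, -0.2]
width: 0.0005
```

```bash
python3 -m crank '[{"tx":0,"ty":0,"tz":0.1,"twist":0,"grip":0},{"tx":0,"ty":0,"tz":0,"twist":0,"grip":0}]'
python3 - <<'E'
from h import *
p,o=snap("wrist"); cv2.imwrite("pics/w3.png",p['frame'][:,:,::-1])
from bench import get_obs
print(get_obs()['wrist_force'])
E
```

```text
time: 5.7
tool_pos: [0.6611, 0.2186, 0.059]
ee_rot: [-3.142, -0.0, 2.929]
wrist_force: [-0.5, -0.7, 0.1]
width: 0.0004
[ 0.83888828  0.76832036 -0.08174223]
```

View pics/w3.png

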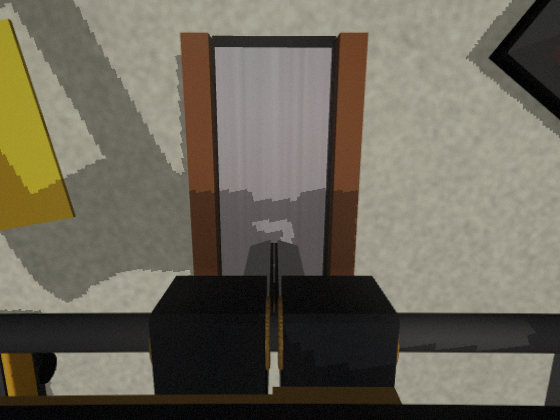

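```bash
python3 -m crank '[{"tx":0,"ty":0,"tz":0.1,"twist":0,"grip":0},{"tx":0,"ty":0,"tz":0,"twist":0,"grip":0}]'
python3 -m crank '[{"tx":0,"ty":0,"tz":0.1,"twist":0,"grip":0},{"tx":0,"ty":0,"tz":0,"twist":0,"grip":0}]'
python3 -m crank '[{"tx":0,"ty":0,"tz":0.1,"twist":0,"grip":0},{"tx":0,"ty":0,"tz":0,"twist":0,"grip":0}]'
```

```text
time: 6.0
tool_pos: [0.6611, 0.2186, 0.058]
ee_rot: [-3.142, -0.0, 2.929]
wrist_force: [-1.2, 0.2, -0.4]
width: 0.0008
time: 6.25
tool_pos: [0.6611, 0.2186, 0.057]
ee_rot: [3.142, -0.0, 2.929]
wrist_force: [-0.3, -0.2, -1.0]
width: 0.0004
time: 6.5
tool_pos: [0.6611, 0.2186, 0.056]
ee_rot: [-3.142, -0.0, 2.929]
wrist_force: [0.9, 0.7, 0.5]
width: 0.0005
```

Run:
```python
from h import *
from bench import cams,get_obs
p,o=snap("wrist"); 
he=np.array(p['hand_eye'])
Q=[[x,y,z] for z in(-.02,0.,.011) for x in(-.008,.008) for y in (-.0125,.0125)]
M=np.linalg.inv(he)
q,_=cv2.projectPoints(np.array(Q),cv2.Rodrigues(M[:3,:3])[0],M[:3,3],p['intrinsics'],np.array(p['dist']))
for a,b in zip(Q,q[:,0]): print(a,b.round(1))
f=p['frame'][:,:,::-1]
cv2.imwrite("pics/w4z.png",cv2.resize(f[170:300,170:380],None,fx=3.8,fy=3.8,interpolation=cv2.INTER_CUBIC))
for n in["scene"]:
    s,_=snap(n); f=s['frame'][:,:,::-1]; cv2.imwrite("pics/s4z.png",cv2.resize(f[140:290,290:490],None,fx=4,fy=4,interpolation=cv2.INTER_CUBIC))
o=get_obs(); print(o['wrist_force'],o['joint_torque'])
```

```text
[-0.008, -0.0125, -0.02] [247.4 278.8]
[-0.008, 0.0125, -0.02] [295.8 278.7]
[0.008, -0.0125, -0.02] [246.9 249.3]
[0.008, 0.0125, -0.02] [296.3 249.3]
[-0.008, -0.0125, 0.0] [249.9 264.3]
[-0.008, 0.0125, 0.0] [293.6 264.3]
[0.008, -0.0125, 0.0] [249.5 237.5]
[0.008, 0.0125, 0.0] [294.  237.5]
[-0.008, -0.0125, 0.011] [251.1 257.5]
[-0.008, 0.0125, 0.011] [292.6 257.5]
[0.008, -0.0125, 0.011] [250.7 232. ]
[0.008, 0.0125, 0.011] [292.9 232. ]
[-0.36435111 -0.01935153 -0.43386167] [-6.72633378e-04 -4.85740685e+01 -2.91808695e+01  1.80575321e-02
  7.54159153e-02  4.43054702e-06]
```

View pics/w4z.png

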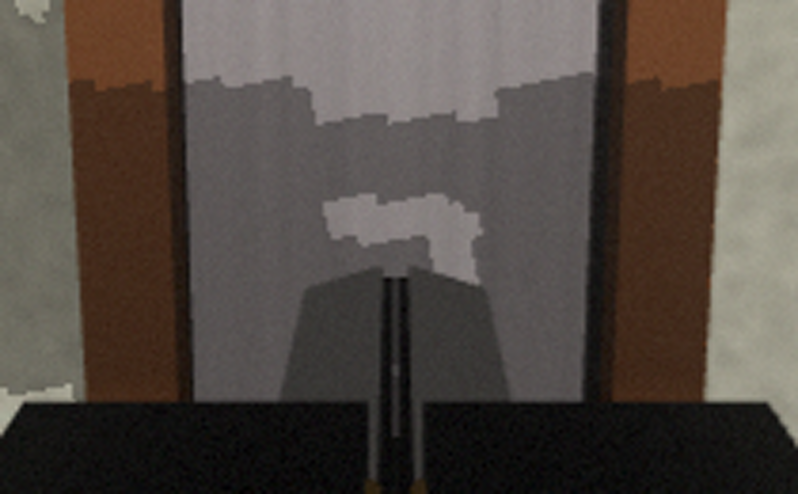

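View pics/s4z.png

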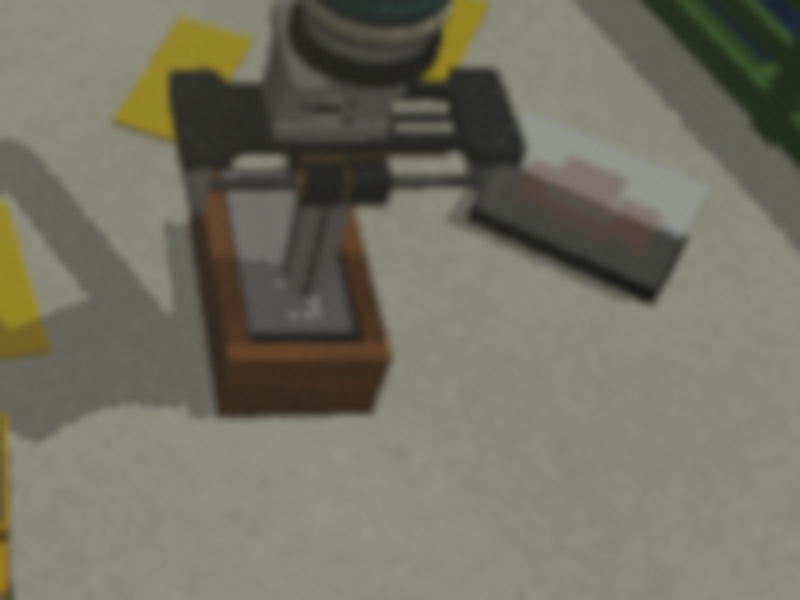

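```bash
python3 -m crank '[{"tx":0,"ty":0,"tz":0.1,"twist":0,"grip":0},{"tx":0,"ty":0,"tz":0,"twist":0,"grip":0}]'
python3 -m crank '[{"tx":0,"ty":0,"tz":0.1,"twist":0,"grip":0},{"tx":0,"ty":0,"tz":0,"twist":0,"grip":0}]'
python3 - <<'E'
from bench import get_obs
o=get_obs(); print(o['tool_pos'],o['wrist_force'],o['joint_torque'])
E
```

```text
time: 6.85
tool_pos: [0.6611, 0.2186, 0.0549]
ee_rot: [-3.142, -0.0, 2.929]
wrist_force: [-0.9, 0.4, 0.3]
width: 0.0002
time: 7.1
tool_pos: [0.6611, 0.2186, 0.0539]
ee_rot: [-3.142, -0.0, 2.929]
wrist_force: [-0.5, -0.1, 0.4]
width: 0.0002
[0.66109663 0.21860288 0.05392261] [-0.50774647 -0.1287956   0.40524427] [ 2.55321966e-04 -4.86746800e+01 -2.92099643e+01  1.82710943e-02
  6.91934000e-02  3.63355605e-05]
```

```bash
for i in 1; do python3 -m crank '[{"tx":0,"ty":0,"tz":0.1,"twist":0,"grip":0},{"tx":0,"ty":0,"tz":0,"twist":0,"grip":0}]'; done
python3 -m crank '[{"tx":0,"ty":0,"tz":0.1,"twist":0,"grip":0},{"tx":0,"ty":0,"tz":0,"twist":0,"grip":0}]'
python3 - <<'E'
from h import *
p,o=snap("wrist"); f=p['frame'][:,:,::-1]
pickle.dump((dict(p),o),open("w5.pkl","wb"))
cv2.imwrite("pics/w5z.png",cv2.resize(f[20:300,160:390],None,fx=2.1,fy=2.1,interpolation=cv2.INTER_CUBIC))
E
```

```text
time: 7.35
tool_pos: [0.6611, 0.2186, 0.0529]
ee_rot: [-3.142, -0.0, 2.929]
wrist_force: [-0.4, -0.3, 1.6]
width: 0.0001
time: 7.6
tool_pos: [0.6611, 0.2186, 0.052]
ee_rot: [3.142, -0.0, 2.929]
wrist_force: [-0.8, 0.3, 0.4]
width: 0.0006
```

View pics/w5z.png

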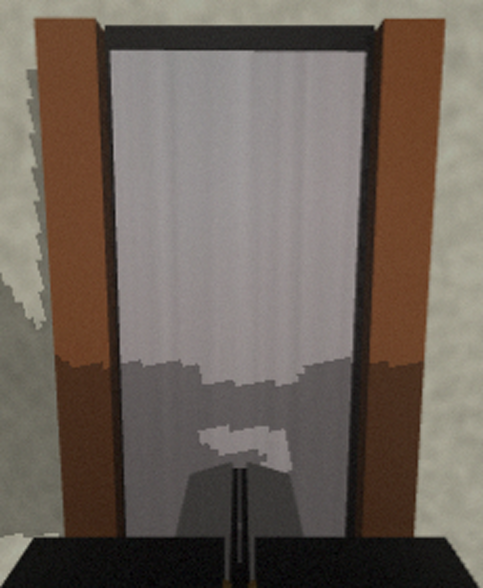

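Run:
```python
from h import *
p,o=pickle.load(open("w5.pkl","rb"))
tr=(.6276,.2270,-.2115)
print('rim',proj(p,tf(tr,[[-.08,-.047,.056],[-.08,.047,.056]]),o).round(1))
for dz in(0,-.003,-.006,-.008): 
  q=proj(p,tf((.6187,.228,-.22),[[-.065,-.03,.053+dz],[-.065,.03,.053+dz]]),o); print(dz,q.round(1),np.diff(q[:,0]))
  print('floor front',proj(p,tf(tr,[[-.08,-.033,.05+dz],[-.08,.033,.05+dz]]),o).round(1))
```

```text
rim [[175.1  26.4]
 [372.2  26.4]]
0 [[211.7  41.5]
 [334.1  42.6]] [122.41739783]
floor front [[206.8  30.1]
 [340.4  30. ]]
-0.003 [[212.7  43. ]
 [333.1  44.1]] [120.37100016]
floor front [[207.9  31.8]
 [339.3  31.7]]
-0.006 [[213.7  44.5]
 [332.1  45.5]] [118.39200463]
floor front [[209.   33.4]
 [338.2  33.3]]
-0.008 [[214.4  45.4]
 [331.5  46.4]] [117.10849077]
floor front [[209.7  34.4]
 [337.5  34.4]]
```

```bash
python3 -m crank '[{"tx":0,"ty":0,"tz":0.1,"twist":0,"grip":0},{"tx":0,"ty":0,"tz":0.1,"twist":0,"grip":0},{"tx":0,"ty":0,"tz":0,"twist":0,"grip":0}]'
python3 -m crank '[{"tx":0,"ty":0,"tz":0.1,"twist":0,"grip":0},{"tx":0,"ty":0,"tz":0,"twist":0,"grip":0}]'
python3 -m crank '[{"tx":0,"ty":0,"tz":0.1,"twist":0,"grip":0},{"tx":0,"ty":0,"tz":0,"twist":0,"grip":0}]'
```

```text
time: 8.02
tool_pos: [0.6611, 0.2186, 0.0499]
ee_rot: [-3.141, -0.0, 2.929]
wrist_force: [-0.1, -0.7, -0.2]
width: 0.0006
time: 8.28
tool_pos: [0.6611, 0.2186, 0.049]
ee_rot: [3.142, -0.0, 2.929]
wrist_force: [-0.5, 0.5, -0.5]
width: 0.0006
time: 8.52
tool_pos: [0.6611, 0.2187, 0.048]
ee_rot: [3.142, -0.0, 2.929]
wrist_force: [0.4, -0.6, -0.2]
width: 0.0006
```

Run:
```python
from h import *
p,o=snap("wrist"); f=p['frame'][:,:,::-1]
pickle.dump((dict(p),o),open("w6.pkl","wb"))
cv2.imwrite("pics/w6z.png",cv2.resize(f[10:300,160:390],None,fx=2.0,fy=2.0,interpolation=cv2.INTER_CUBIC))
s,_=snap("scene"); f=s['frame'][:,:,::-1]; cv2.imwrite("pics/s6z.png",cv2.resize(f[160:260,320:420],None,fx=6,fy=6,interpolation=cv2.INTER_CUBIC))
tr=(.6276,.2270,-.2115)
print('rim',proj(p,tf(tr,[[-.08,-.047,.056],[-.08,.047,.056]]),o).round(1))
for dz in(0,-.003,-.006): 
  q=proj(p,tf((.6187,.228,-.22),[[-.065,-.03,.053+dz],[-.065,.03,.053+dz]]),o); print(dz,q.round(1),np.diff(q[:,0]))
```

```text
rim [[172.7  24. ]
 [374.5  23.9]]
0 [[210.3  39.5]
 [335.5  40.6]] [125.25026096]
-0.003 [[211.3  41.1]
 [334.5  42.2]] [123.10872547]
-0.006 [[212.4  42.6]
 [333.4  43.7]] [121.0393134]
```

View pics/w6z.png

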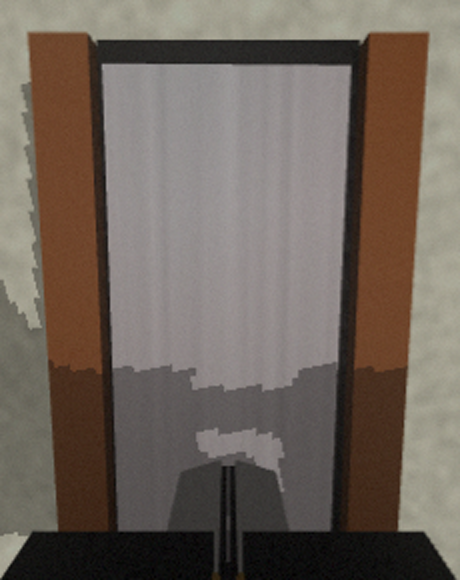

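View pics/s6z.png

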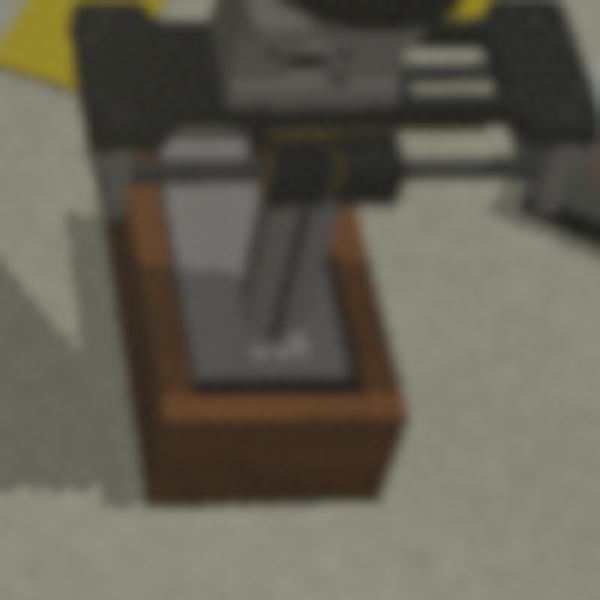

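Run:
```python
from h import *
s=pickle.load(open("det_scene.pkl","rb"))[0]
for z in (.037,.045,.053,.058,.063,.07): print(z,(proj(s,[[.6611,.2187,z]])[0]-[320,160])*6, (proj(s,tf((.6611,.2187,-.2115),[[.008,0,z]]))[0]-[320,160])*6)
tr=(.6276,.2270,-.2115)
print('tray back top corners',((proj(s,tf(tr,[[.08,-.047,.056],[.08,.047,.056]]))-[320,160])*6).round(0))
print('plate back',((proj(s,tf((.6187,.228,-.22),[[.065,-.03,.053],[.065,.03,.053]]))-[320,160])*6).round(0))
print('bottom',((proj(s,tf(tr,[[.08,-.047,.0],[.08,.047,.0]]))-[320,160])*6).round(0))
```

```text
0.037 [256.43153053 353.0096227 ] [259.63429685 368.57804499]
0.045 [259.6444748  340.14118153] [262.88971628 355.73847053]
0.053 [262.89760407 327.1017777 ] [266.1861602  342.72711914]
0.058 [264.95153059 318.86389563] [268.26759413 334.50633796]
0.063 [267.02160693 310.55715917] [270.36551946 326.21635765]
0.07 [269.94718555 298.81049125] [273.33067091 314.49254867]
tray back top corners [[163. 416.]
 [409. 411.]]
plate back [[194. 370.]
 [348. 369.]]
bottom [[145. 502.]
 [379. 498.]]
```

Run:
```python
from h import *
a=cv2.imread("pics/scene0.png")[160:260,320:420]
s,_=snap("scene");b=s['frame'][:,:,::-1][160:260,320:420]
cv2.imwrite("pics/cmp.png",cv2.resize(np.hstack([a,b]),None,fx=4,fy=4,interpolation=cv2.INTER_NEAREST))
p,o=pickle.load(open("w6.pkl","rb"))
tr=(.6276,.2270,-.2115)
print('inner back rim',((proj(s,tf(tr,[[.068,-.033,.056],[.068,.033,.056],[.068,-.033,.05],[.068,.033,.05]]))-[320,160])*4).round(0))
print('plate back',((proj(s,tf((.6187,.228,-.22),[[.065,-.03,.053],[.065,.03,.053]]))-[320,160])*4).round(0))
```

```text
inner back rim [[130. 260.]
 [244. 258.]
 [129. 267.]
 [242. 265.]]
plate back [[129. 247.]
 [232. 246.]]
```

View pics/cmp.png

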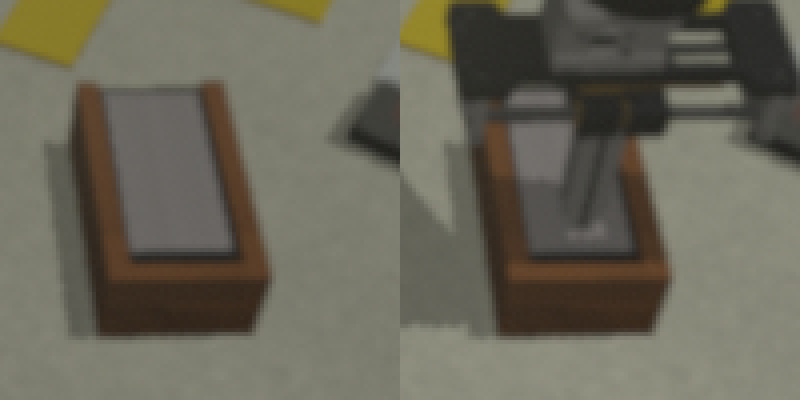

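```bash
cat >> h.py <<'E'
def force(n=6):
    from bench import cams,get_obs
    F=[]
    for i in range(n):
        cams.snapshot("top"); F.append(get_obs()['wrist_force'])
    o=get_obs(); print("t",round(o['time'],2),"F",np.mean(F,0).round(2),"+-",(np.std(F,0)/n**.5).round(2),"tcp",np.round(o['tool_pos'],4),"w",round(o['width'],4))
E
python3 -c "from h import *; force()"
python3 -m crank '[{"tx":0,"ty":0,"tz":0.1,"twist":0,"grip":0},{"tx":0,"ty":0,"tz":0,"twist":0,"grip":0}]'
python3 -c "from h import *; force(4)"
```

```text
t 8.97 F [0.14 0.25 0.11] +- [0.15 0.07 0.15] tcp [0.6612 0.2187 0.0481] w 0.0002
time: 9.22
tool_pos: [0.6611, 0.2186, 0.0469]
ee_rot: [-3.142, -0.0, 2.929]
wrist_force: [-0.0, 0.4, -0.2]
width: 0.0005
t 9.43 F [ 0.11  0.3  -0.07] +- [0.25 0.21 0.12] tcp [0.6612 0.2187 0.0471] w 0.0003
```

```bash
python3 -m crank '[{"tx":0,"ty":0,"tz":0.1,"twist":0,"grip":0},{"tx":0,"ty":0,"tz":0,"twist":0,"grip":0}]'
python3 -m crank '[{"tx":0,"ty":0,"tz":0.1,"twist":0,"grip":0},{"tx":0,"ty":0,"tz":0,"twist":0,"grip":0}]'
python3 -c "from h import *; force(3)"
python3 -m crank '[{"tx":0,"ty":0,"tz":0.1,"twist":0,"grip":0},{"tx":0,"ty":0,"tz":0,"twist":0,"grip":0}]'
python3 -c "from h import *; force(3)"
```

```text
time: 9.68
tool_pos: [0.6611, 0.2186, 0.0459]
ee_rot: [3.142, -0.0, 2.929]
wrist_force: [0.6, 0.1, 0.4]
width: 0.0004
time: 9.93
tool_pos: [0.6611, 0.2186, 0.0449]
ee_rot: [-3.142, -0.0, 2.929]
wrist_force: [-0.9, -0.2, -1.1]
width: 0.0006
t 10.07 F [ 0.23 -0.35 -0.39] +- [0.33 0.1  0.06] tcp [0.6612 0.2186 0.0451] w 0.0003
time: 10.32
tool_pos: [0.6611, 0.2186, 0.044]
ee_rot: [-3.142, -0.0, 2.929]
wrist_force: [-0.1, -0.2, 0.0]
width: 0.0002
t 10.47 F [ 0.31 -0.31  0.03] +- [0.21 0.12 0.25] tcp [0.6612 0.2187 0.0441] w 0.0006
```

Run:
```python
from h import *
p,o=snap("wrist"); f=p['frame'][:,:,::-1]
pickle.dump((dict(p),o),open("w7.pkl","wb"))
g=cv2.convertScaleAbs(f,alpha=1.8,beta=10)
cv2.imwrite("pics/w7z.png",cv2.resize(g[150:290,180:370],None,fx=4.2,fy=4.2,interpolation=cv2.INTER_CUBIC))
s,_=snap("scene"); f=cv2.convertScaleAbs(s['frame'][:,:,::-1],alpha=1.8,beta=10); cv2.imwrite("pics/s7z.png",cv2.resize(f[170:250,325:405],None,fx=7,fy=7,interpolation=cv2.INTER_CUBIC))
tr=(.6276,.2270,-.2115)
print('rim',proj(p,tf(tr,[[-.08,-.047,.056],[-.08,.047,.056]]),o).round(1))
for dz in(0,-.003,-.006): 
  q=proj(p,tf((.6187,.228,-.22),[[-.065,-.03,.053+dz],[-.065,.03,.053+dz]]),o); print(dz,q.round(1),np.diff(q[:,0]))
cv2.imwrite("pics/w7.png",p['frame'][:,:,::-1])
```

```text
rim [[170.3  21.3]
 [376.8  21.2]]
0 [[208.7  37.2]
 [336.9  38.4]] [128.14103095]
-0.003 [[209.9  38.9]
 [335.8  40. ]] [125.90032607]
-0.006 [[211.   40.4]
 [334.7  41.5]] [123.7367742]
```

View pics/w7z.png

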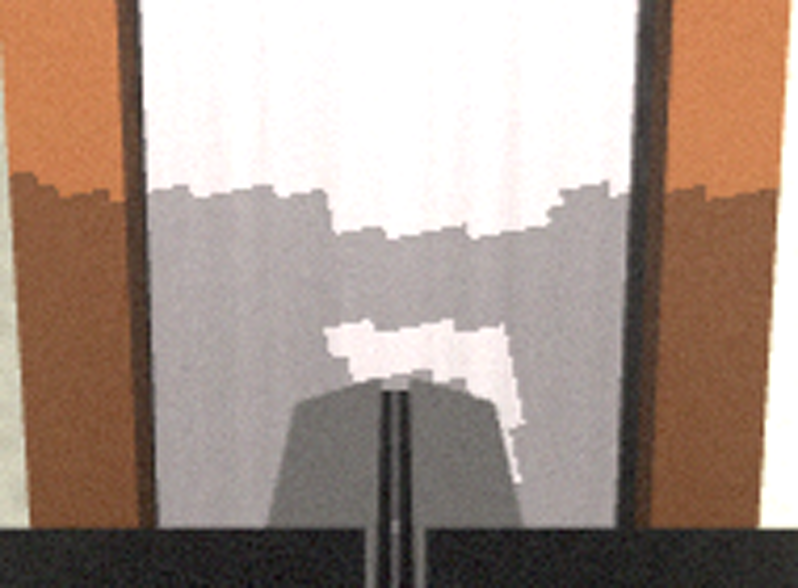

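View pics/s7z.png

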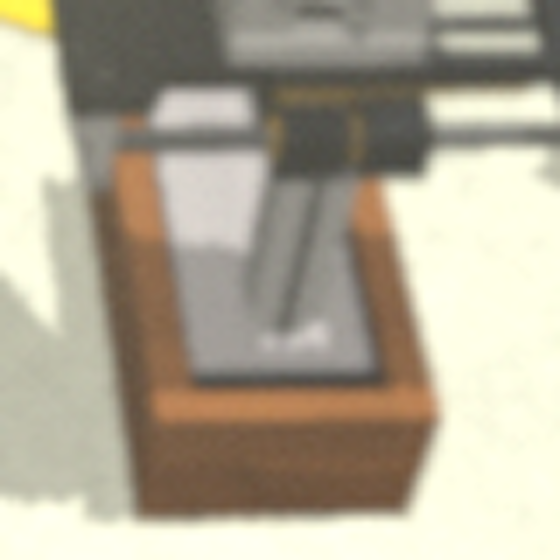

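View pics/w7.png

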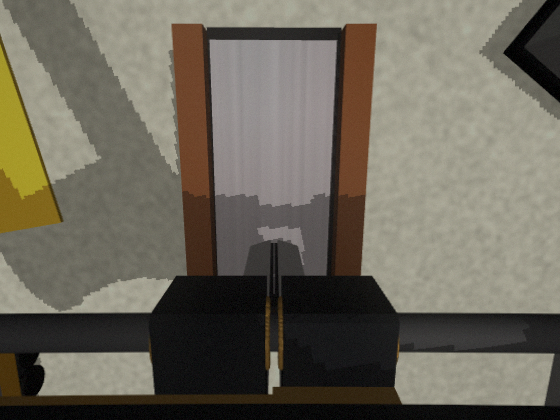

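```bash
python3 -m crank '[{"tx":0,"ty":0,"tz":0.1,"twist":0,"grip":0},{"tx":0,"ty":0,"tz":0,"twist":0,"grip":0}]'
python3 -c "from h import *; force(2)"
python3 -m crank '[{"tx":0,"ty":0,"tz":0.1,"twist":0,"grip":0},{"tx":0,"ty":0,"tz":0,"twist":0,"grip":0}]'
python3 -c "from h import *; force(2)"
python3 -m crank '[{"tx":0,"ty":0,"tz":0.1,"twist":0,"grip":0},{"tx":0,"ty":0,"tz":0,"twist":0,"grip":0}]'
python3 -c "from h import *; force(2)"
```

```text
time: 10.82
tool_pos: [0.6613, 0.2187, 0.0432]
ee_rot: [3.141, 0.0, 2.929]
wrist_force: [-0.8, -0.2, 0.5]
width: 0.0
t 10.93 F [-0.05  0.04  0.11] +- [0.66 0.27 0.15] tcp [0.6613 0.2187 0.0433] w 0.0006
time: 11.18
tool_pos: [0.6613, 0.2187, 0.0423]
ee_rot: [3.141, 0.0, 2.929]
wrist_force: [0.3, 0.0, 1.6]
width: 0.0007
t 11.28 F [ 0.15 -0.13  1.84] +- [0.07 0.36 0.03] tcp [0.6613 0.2187 0.0423] w 0.0005
time: 11.52
tool_pos: [0.6613, 0.2186, 0.0413]
ee_rot: [3.141, 0.0, 2.929]
wrist_force: [0.2, 0.1, 3.0]
width: -0.0002
t 11.62 F [0.34 0.05 2.31] +- [0.   0.34 0.25] tcp [0.6613 0.2187 0.0413] w 0.0007
```

```bash
python3 -m crank '[{"tx":0,"ty":0,"tz":0.1,"twist":0,"grip":0},{"tx":0,"ty":0,"tz":0.1,"twist":0,"grip":0},{"tx":0,"ty":0,"tz":0,"twist":0,"grip":0}]'
python3 -c "from h import *; force(2)"
python3 -m crank '[{"tx":0,"ty":0,"tz":0.1,"twist":0,"grip":0},{"tx":0,"ty":0,"tz":0,"twist":0,"grip":0}]'
python3 -c "from h import *; force(3)"
```

```text
time: 12.0
tool_pos: [0.6613, 0.2187, 0.0394]
ee_rot: [3.141, 0.0, 2.929]
wrist_force: [-0.8, -0.6, 3.5]
width: 0.0
t 12.1 F [-0.63  0.06  4.15] +- [0.03 0.21 0.03] tcp [0.6613 0.2187 0.0394] w 0.0003
time: 12.35
tool_pos: [0.6613, 0.2187, 0.0383]
ee_rot: [3.141, 0.0, 2.929]
wrist_force: [0.1, 0.1, 4.8]
width: 0.0001
t 12.5 F [0.03 0.17 4.29] +- [0.24 0.24 0.17] tcp [0.6613 0.2187 0.0383] w 0.0003
```

```bash
python3 -m crank '[{"tx":0,"ty":0,"tz":0.12,"twist":0,"grip":0},{"tx":0.3,"ty":0,"tz":0,"twist":0,"grip":0},{"tx":0.5,"ty":0,"tz":0,"twist":0,"grip":0},{"tx":0.5,"ty":0,"tz":0,"twist":0,"grip":0},{"tx":0.5,"ty":0,"tz":0,"twist":0,"grip":0},{"tx":0.2,"ty":0,"tz":0,"twist":0,"grip":0}]'
python3 - <<'E'
from h import *
force(3)
p,o=snap("wrist"); f=p['frame'][:,:,::-1]; pickle.dump((dict(p),o),open("w8.pkl","wb"))
cv2.imwrite("pics/w8.png",f)
E
```

```text
time: 13.25
tool_pos: [0.6428, 0.2229, 0.0377]
ee_rot: [3.141, 0.003, 2.929]
wrist_force: [1.7, -0.6, 6.4]
width: 0.0005
t 13.4 F [ 1.37 -0.65  5.01] +- [0.09 0.23 0.28] tcp [0.6426 0.2229 0.0376] w 0.0004
```

View pics/w8.png

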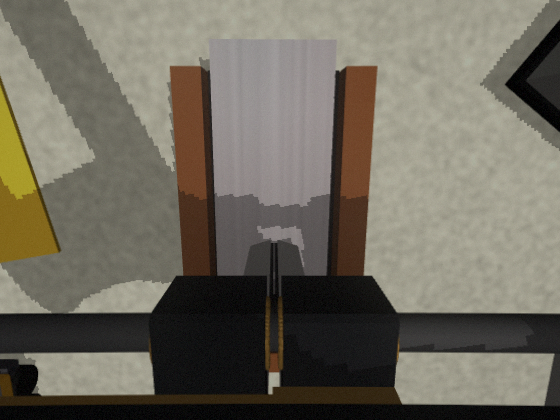

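```bash
python3 -m crank '[{"tx":0.3,"ty":0,"tz":0,"twist":0,"grip":0},{"tx":0.6,"ty":0,"tz":0,"twist":0,"grip":0},{"tx":0.6,"ty":0,"tz":0,"twist":0,"grip":0},{"tx":0.6,"ty":0,"tz":0,"twist":0,"grip":0},{"tx":0.6,"ty":0,"tz":0,"twist":0,"grip":0},{"tx":0.5,"ty":0,"tz":0,"twist":0,"grip":0},{"tx":0.4,"ty":0,"tz":0,"twist":0,"grip":0},{"tx":0,"ty":0,"tz":0,"twist":0,"grip":0}]'
python3 - <<'E'
from h import *
force(3)
p,o=snap("wrist"); f=p['frame'][:,:,::-1]; pickle.dump((dict(p),o),open("w9.pkl","wb"))
cv2.imwrite("pics/w9.png",f)
E
```

```text
time: 14.45
tool_pos: [0.6071, 0.2306, 0.0375]
ee_rot: [3.141, 0.002, 2.929]
wrist_force: [-0.3, -0.5, 5.0]
width: 0.0004
t 14.6 F [ 0.66 -0.02  5.  ] +- [0.05 0.1  0.18] tcp [0.6071 0.2306 0.0374] w 0.0002
```

View pics/w9.png

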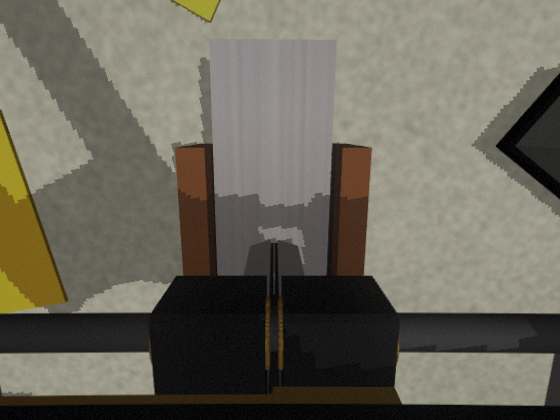

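Run:
```python
from h import *
p,o=pickle.load(open("w9.pkl","rb"))
a=back(p,[[211,40],[334,40]],.0475,o); b=back(p,[[176.5,147],[370,147]],.056,o)
print(a,b); u=np.array([-.9777,.2099]); print((a.mean(0)-b.mean(0))[:2]@u)
p2,o2=pickle.load(open("w8.pkl","rb"))
a=back(p2,[[210,40],[335,40]],.0475,o2); b=back(p2,[[171,66],[376,66]],.056,o2)
print((a.mean(0)-b.mean(0))[:2]@u)
```

```text
[[0.49633186 0.22571529 0.0475    ]
 [0.50835721 0.28166016 0.0475    ]] [[0.5401178  0.19887994 0.056     ]
 [0.55948735 0.28874866 0.056     ]]
0.04847215399127577
0.012681337022221706
```

```bash
python3 -m crank '[{"tx":0.2,"ty":0,"tz":0,"twist":0,"grip":0},{"tx":0.2,"ty":0,"tz":0,"twist":0,"grip":0},{"tx":0,"ty":0,"tz":0,"twist":0,"grip":0},{"tx":0,"ty":0,"tz":-0.3,"twist":0,"grip":0},{"tx":0,"ty":0,"tz":-0.5,"twist":0,"grip":0},{"tx":0,"ty":0,"tz":-2,"twist":0,"grip":0},{"tx":0,"ty":0,"tz":-5,"twist":0,"grip":0},{"tx":0,"ty":0,"tz":-5,"twist":0,"grip":0},{"tx":0,"ty":0,"tz":-5,"twist":0,"grip":0},{"tx":0,"ty":0,"tz":-2,"twist":0,"grip":1},{"tx":0,"ty":0,"tz":0,"twist":0,"grip":1},{"tx":0,"ty":0,"tz":0,"twist":0,"grip":1}]'
python3 - <<'E'
from h import *
force(1)
p,o=snap("wrist"); f=p['frame'][:,:,::-1]; pickle.dump((dict(p),o),open("w10.pkl","wb"))
cv2.imwrite("pics/w10.png",f)
print(o['ee_rot'])
E
```

```text
time: 16.15
tool_pos: [0.6018, 0.2311, 0.2333]
ee_rot: [-3.14, -0.003, 2.929]
wrist_force: [-0.6, -0.5, -0.3]
width: 0.0271
t 16.2 F [0.3  0.03 0.55] +- [0. 0. 0.] tcp [0.6016 0.231  0.2326] w 0.031
[-3.13978248 -0.00363887  2.92928561]
```

View pics/w10.png

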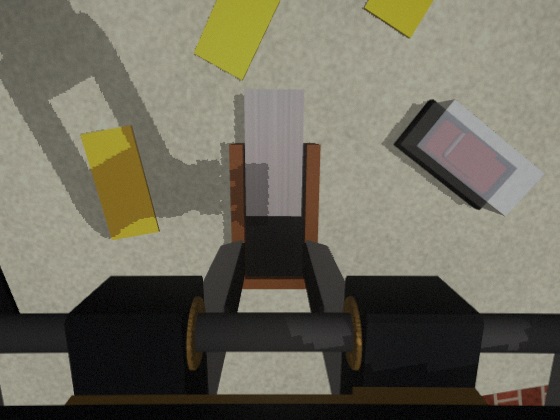

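Run:
```python
import cv2
f=cv2.imread("pics/w10.png")
a=cv2.resize(f[80:160,225:325],None,fx=6,fy=6,interpolation=cv2.INTER_NEAREST);b=cv2.resize(f[200:225,225:325],None,fx=6,fy=6,interpolation=cv2.INTER_NEAREST)
import numpy as np
cv2.imwrite("pics/w10z.png",a[:480]);cv2.imwrite("pics/w10y.png",b)
```

```text
(no output)
```

View pics/w10z.png

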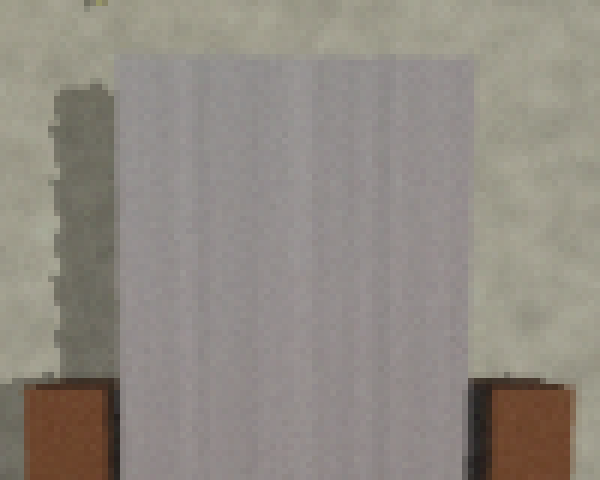

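View pics/w10y.png

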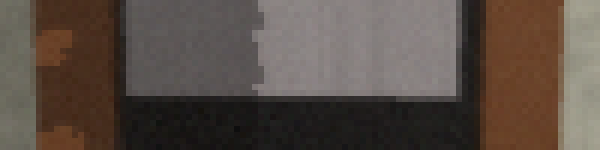

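Run:
```python
from h import *
from scipy.optimize import least_squares
p,o=pickle.load(open("w10.pkl","rb"))
uv=np.array([[243.7,89],[303.3,89],[301.5,215.8],[245.3,215.7]])
L,W,z=.13,.06,.053
M=np.array([[-L/2,-W/2,z],[-L/2,W/2,z],[L/2,W/2,z],[L/2,-W/2,z]])
r=least_squares(lambda q:(proj(p,tf(q,M),o)-uv).ravel(),[.56,.24,-.2]); print(np.round(r.x,4),np.degrees(r.x[2]),np.abs(r.fun).max())
b=back(p,[[228.5,144.2],[320.2,144.2]],.056,o).mean(0); print('rim front mid',b, 'w2 pred',tf((.6276,.227,-.2115),[[-.08,0,.056]]))
u=np.array([-.9777,.2099]); fr=tf(r.x,[[-.065,0,.053]])[0]; print('overhang',(fr-b)[:2]@u)
# grasp: pad centre 11mm beyond front
g=b[:2]+u*.0115; print('grasp pt',g,'along plate from centre',(g-r.x[:2])@[np.cos(r.x[2]),np.sin(r.x[2])],'lateral',(g-r.x[:2])@[-np.sin(r.x[2]),np.cos(r.x[2])])
```

```text
[ 0.5605  0.2406 -0.213 ] -12.206163998509343 0.3892006071424703
rim front mid [0.54976569 0.24387868 0.056     ] w2 pred [[0.54938263 0.24379414 0.056     ]]
overhang 0.05384091617857447
grasp pt [0.53852214 0.24629253] along plate from centre -0.02265896892741603 lateral 0.0008953935587009227
```

```bash
python3 -m crank '[{"tx":3.3,"ty":0.1,"tz":3,"twist":0,"grip":1},{"tx":3.3,"ty":0,"tz":3,"twist":0,"grip":1},{"tx":0,"ty":0,"tz":4,"twist":0,"grip":1},{"tx":0,"ty":0,"tz":2,"twist":0,"grip":1},{"tx":0,"ty":0,"tz":0,"twist":0,"grip":1},{"tx":0,"ty":0,"tz":0,"twist":0,"grip":1},{"tx":0,"ty":0,"tz":0,"twist":0,"grip":1}]'
python3 - <<'E'
from h import *
force(1)
p,o=snap("wrist"); f=p['frame'][:,:,::-1]; pickle.dump((dict(p),o),open("w11.pkl","wb"))
cv2.imwrite("pics/w11.png",f)
print(o['ee_rot'],o['tool_pos'])
E
```

```text
time: 17.12
tool_pos: [0.5391, 0.2464, 0.1163]
ee_rot: [3.14, 0.002, 2.929]
wrist_force: [-0.5, -0.4, 0.7]
width: 0.0937
t 17.18 F [ 0.11 -0.28 -0.05] +- [0. 0. 0.] tcp [0.5391 0.2464 0.1163] w 0.0935
[3.14020210e+00 2.13721650e-03 2.92913879e+00] [0.53908401 0.24639381 0.11632069]
```

View pics/w11.png

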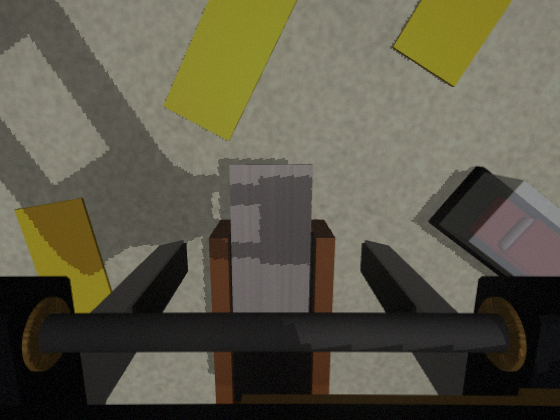

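```bash
python3 -m crank '[{"tx":0.15,"ty":-0.1,"tz":2.5,"twist":0,"grip":1},{"tx":0,"ty":0,"tz":1.5,"twist":0,"grip":1},{"tx":0,"ty":0,"tz":0,"twist":0,"grip":1},{"tx":0,"ty":0,"tz":0,"twist":0,"grip":1}]'
python3 - <<'E'
from h import *
p,o=snap("wrist"); f=p['frame'][:,:,::-1]; pickle.dump((dict(p),o),open("w12.pkl","wb"))
cv2.imwrite("pics/w12.png",f)
print(o['ee_rot'],o['tool_pos'])
E
```

```text
time: 17.73
tool_pos: [0.5371, 0.2457, 0.0756]
ee_rot: [3.141, 0.001, 2.929]
wrist_force: [-0.4, 0.2, 0.0]
width: 0.0938
[3.14089071e+00 9.90240508e-04 2.92923414e+00] [0.53707005 0.24569455 0.07563117]
```

View pics/w12.png

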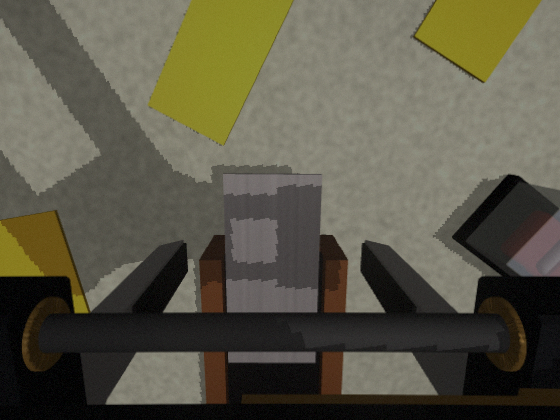

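```bash
python3 -m crank '[{"tx":0,"ty":-0.1,"tz":1.5,"twist":0,"grip":1},{"tx":0,"ty":0,"tz":1.5,"twist":0,"grip":1},{"tx":0,"ty":0,"tz":1.2,"twist":0,"grip":1},{"tx":0,"ty":0,"tz":0.8,"twist":0,"grip":1},{"tx":0,"ty":0,"tz":0,"twist":0,"grip":1},{"tx":0,"ty":0,"tz":0,"twist":0,"grip":1}]'
python3 - <<'E'
from h import *
force(2)
p,o=snap("wrist"); f=p['frame'][:,:,::-1]; pickle.dump((dict(p),o),open("w13.pkl","wb"))
cv2.imwrite("pics/w13.png",f)
s,_=snap("scene"); f=s['frame'][:,:,::-1]; cv2.imwrite("pics/s13z.png",cv2.resize(f[130:250,300:460],None,fx=5,fy=5,interpolation=cv2.INTER_CUBIC))
E
```

```text
time: 18.52
tool_pos: [0.5367, 0.2447, 0.0253]
ee_rot: [3.141, 0.001, 2.929]
wrist_force: [0.3, 0.8, 0.2]
width: 0.094
t 18.62 F [0.47 0.35 0.19] +- [0.25 0.15 0.24] tcp [0.5369 0.2447 0.0256] w 0.0942
```

View pics/w13.png

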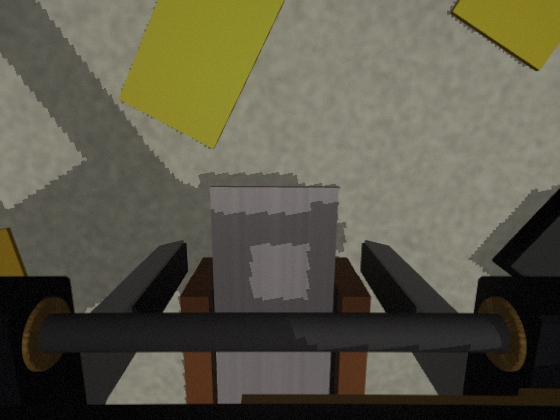

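View pics/s13z.png

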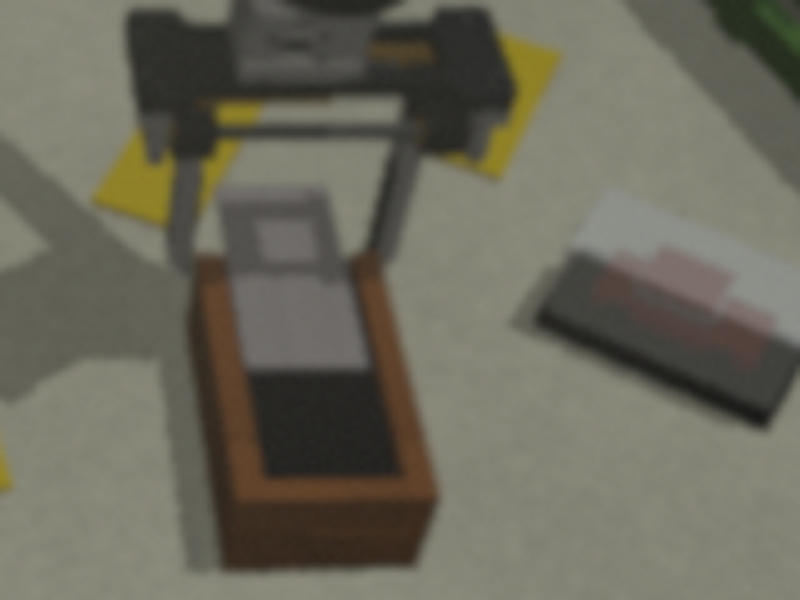

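```bash
python3 -m crank '[{"tx":0,"ty":0,"tz":0,"twist":0,"grip":0},{"tx":0,"ty":0,"tz":0,"twist":0,"grip":0},{"tx":0,"ty":0,"tz":0,"twist":0,"grip":0},{"tx":0,"ty":0,"tz":0,"twist":0,"grip":0},{"tx":0,"ty":0,"tz":0,"twist":0,"grip":0}]'
python3 -m crank '[{"tx":0,"ty":0,"tz":0,"twist":0,"grip":0},{"tx":0,"ty":0,"tz":-0.2,"twist":0,"grip":0},{"tx":0,"ty":0,"tz":-0.3,"twist":0,"grip":0}]'
python3 - <<'E'
from h import *
force(2)
p,o=snap("wrist"); f=p['frame'][:,:,::-1]; pickle.dump((dict(p),o),open("w14.pkl","wb"))
cv2.imwrite("pics/w14.png",f)
s,_=snap("scene"); f=s['frame'][:,:,::-1]; cv2.imwrite("pics/s14z.png",cv2.resize(f[130:250,300:460],None,fx=5,fy=5,interpolation=cv2.INTER_CUBIC))
E
```

```text
time: 19.35
tool_pos: [0.5363, 0.2446, 0.0249]
ee_rot: [3.141, -0.0, 2.929]
wrist_force: [0.9, -0.2, -0.3]
width: 0.0593
time: 19.73
tool_pos: [0.5357, 0.2443, 0.0293]
ee_rot: [-3.141, -0.001, 2.929]
wrist_force: [0.3, -0.3, -2.4]
width: 0.0587
t 19.82 F [ 0.51 -0.6  -2.11] +- [0.02 0.03 0.3 ] tcp [0.5363 0.2445 0.03  ] w 0.0591
```

View pics/w14.png

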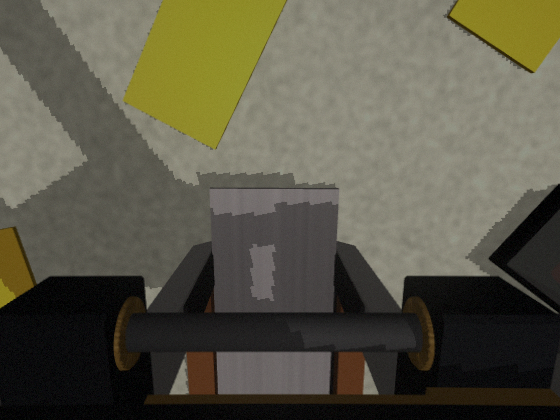

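View pics/s14z.png

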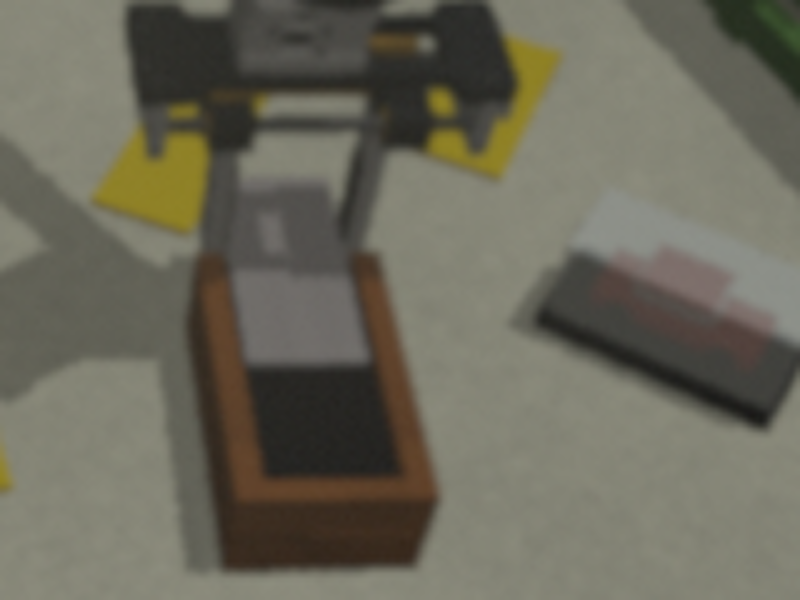

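```bash
python3 -m crank '[{"tx":0,"ty":0,"tz":-1,"twist":0,"grip":0},{"tx":0,"ty":0,"tz":-2,"twist":0,"grip":0},{"tx":0,"ty":0,"tz":-3.5,"twist":0,"grip":0},{"tx":0,"ty":0,"tz":-4,"twist":0,"grip":0},{"tx":0,"ty":0,"tz":-4,"twist":0,"grip":0},{"tx":0,"ty":0,"tz":-3.5,"twist":0,"grip":0},{"tx":0,"ty":0,"tz":-3,"twist":0,"grip":0},{"tx":0,"ty":0,"tz":-2,"twist":0,"grip":0},{"tx":0,"ty":0,"tz":-1,"twist":0,"grip":0}]'
python3 -m crank '[{"tx":-1,"ty":-1.4,"tz":0,"twist":0,"grip":0},{"tx":-2.2,"ty":-3,"tz":0,"twist":0,"grip":0},{"tx":-2.5,"ty":-3.4,"tz":0,"twist":0,"grip":0},{"tx":-2.5,"ty":-3.4,"tz":0,"twist":0,"grip":0},{"tx":-2.5,"ty":-3.4,"tz":0,"twist":0,"grip":0},{"tx":-2.5,"ty":-3.4,"tz":0,"twist":0,"grip":0},{"tx":-2.2,"ty":-3,"tz":0,"twist":0,"grip":0},{"tx":-1.5,"ty":-2,"tz":0,"twist":0,"grip":0},{"tx":-1,"ty":-1.2,"tz":0,"twist":0,"grip":0},{"tx":0,"ty":0,"tz":0,"twist":0,"grip":0},{"tx":0,"ty":0,"tz":0,"twist":0,"grip":0}]'
python3 - <<'E'
from h import *
force(2)
p,o=snap("wrist"); f=p['frame'][:,:,::-1]; pickle.dump((dict(p),o),open("w15.pkl","wb"))
cv2.imwrite("pics/w15.png",f)
s,_=snap("scene"); f=s['frame'][:,:,::-1]; cv2.imwrite("pics/s15.png",f); print(o['ee_rot'])
E
```

```text
time: 21.05
tool_pos: [0.5367, 0.2446, 0.2722]
ee_rot: [3.14, 0.003, 2.929]
wrist_force: [0.1, -0.5, -1.5]
width: 0.0591
time: 22.42
tool_pos: [0.6601, -0.0286, 0.2701]
ee_rot: [3.141, -0.0, 2.931]
wrist_force: [-0.4, -0.4, -2.8]
width: 0.0591
t 22.52 F [-0.2   0.1  -2.38] +- [0.31 0.24 0.15] tcp [ 0.6601 -0.0285  0.2703] w 0.0585
[3.14115165e+00 3.24549351e-04 2.93102384e+00]
```

View pics/w15.png

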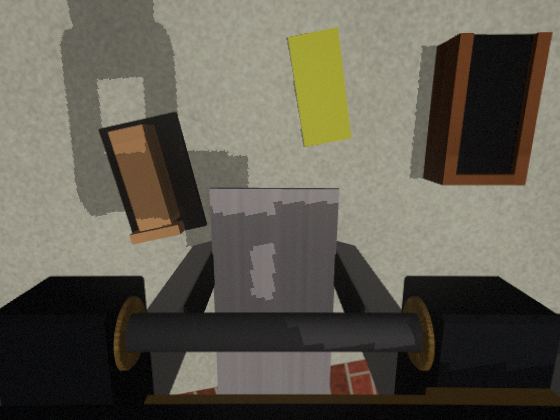

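View pics/s15.png

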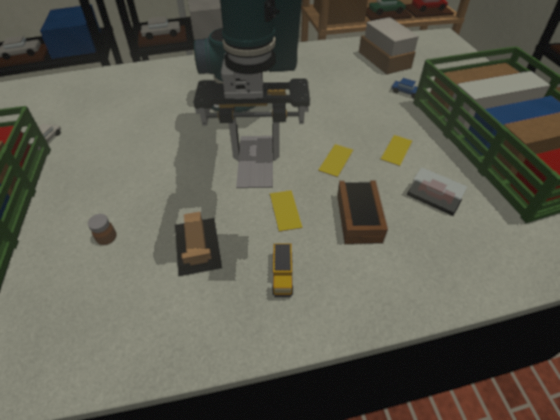

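Run:
```python
import cv2
f=cv2.imread("pics/w15.png")
cv2.imwrite("pics/w15z.png",cv2.resize(f[105:250,90:215],None,fx=4.1,fy=4.1,interpolation=cv2.INTER_NEAREST))
```

```text
(no output)
```

View pics/w15z.png

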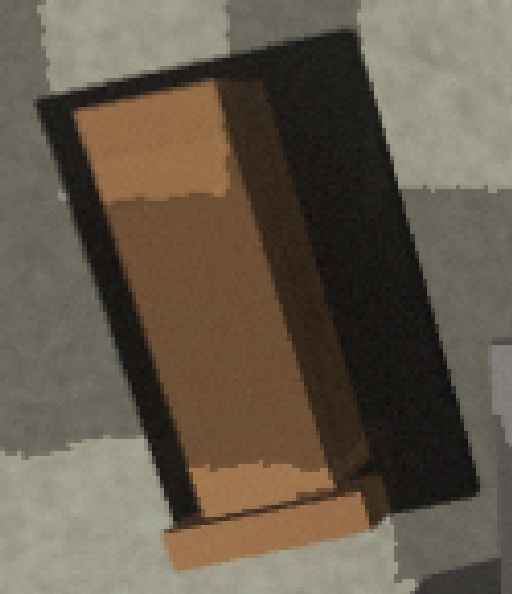

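Run:
```python
from h import *
from scipy.optimize import least_squares
p,o=pickle.load(open("w15.pkl","rb"))
Z=np.array([[75,110],[219,80],[165,535],[364,490],[177,571],[372,530],[37,100],[355,31],[480,491]])/4.1+[90,105]-.5
M=np.array([[-.06,-.02,.05],[-.06,.02,.05],[.06,-.03,.058],[.06,.03,.058],[.072,-.03,.058],[.072,.03,.058],[-.07,-.05,.008],[-.07,.05,.008],[.08,.05,.008]])
r=least_squares(lambda q:(proj(p,tf(q,M),o)-Z).ravel(),[.617,-.175,0]); print(np.round(r.x,4),np.degrees(r.x[2])); print(r.fun.reshape(-1,2).round(2))
# with extra unknown: tool z bias
def g(q):
    o2=dict(o); o2['tool_pos']=np.array(o['tool_pos'])+[0,0,q[3]]; return (proj(p,tf(q[:3],M),o2)-Z).ravel()
r2=least_squares(g,[.617,-.175,0,0]); print(np.round(r2.x,4)); print(np.abs(r2.fun).max())
np.save("plinth.npy",r.x)
# held plate: fit pose in tool frame from image; front corners
he=np.array(p['hand_eye']); 
# fixed cams check
for n in("top","scene"):
    d,D=pickle.load(open(f"det_{n}.pkl","rb")); im=d['frame'][:,:,::-1].copy()
    im=cv2.resize(im,None,fx=4,fy=4,interpolation=cv2.INTER_CUBIC)
    for P in (np.array([[-.06,-.02,.05],[-.06,.02,.05],[.06,.02,.05],[.06,-.02,.05]]),np.array([[.06,-.03,.058],[.06,.03,.058],[.072,.03,.058],[.072,-.03,.058]]),np.array([[-.07,-.05,.008],[-.07,.05,.008],[.08,.05,.008],[.08,-.05,.008]])):
        q=(proj(d,tf(r.x,P))+.5)*4; cv2.polylines(im,[np.int32(q)],True,(0,255,0),1)
    c=(proj(d,[[r.x[0],r.x[1],.03]])[0]*4).astype(int)
    cv2.imwrite(f"pics/pl_{n}.png",im[c[1]-150:c[1]+150,c[0]-150:c[0]+150])
a=cv2.imread("pics/pl_top.png");b=cv2.imread("pics/pl_scene.png");cv2.imwrite("pics/pl.png",np.hstack([a,b]))
```

```text
[ 0.6177 -0.176   0.0019] 0.1115240563554346
[[ 0.44 -0.02]
 [-0.48 -0.29]
 [-0.29 -0.2 ]
 [ 0.12  0.45]
 [-0.16  0.43]
 [ 0.91  0.22]
 [-0.63 -0.62]
 [-0.23 -1.16]
 [ 0.34  1.51]]
[ 0.6179 -0.1773  0.002   0.0035]
1.1684143885711649
```

View pics/pl.png

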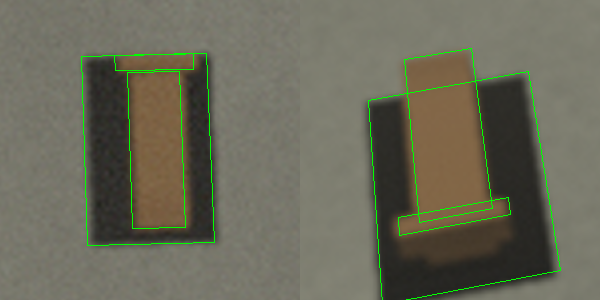

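Run:
```python
from h import *
f=cv2.imread("pics/w15.png")
g=f[160:300,200:350].astype(int)
cv2.imwrite("pics/w15p.png",cv2.resize(f[170:310,195:355],None,fx=4,fy=4,interpolation=cv2.INTER_NEAREST))
p,o=pickle.load(open("w15.pkl","rb"))
he=np.array(p['hand_eye'])
def backt(uv,z):
    n=cv2.undistortPoints(np.array(uv,float)[:,None],p['intrinsics'],np.array(p['dist']))[:,0]
    d=np.c_[n,np.ones(len(n))]@he[:3,:3].T; c=he[:3,3]; return c+d*((z-c[2])/d[:,2])[:,None]
for z in(-.024,-.028,-.032): print(z,backt([[209.5,188],[338.5,188]],z).round(4).tolist())
```

```text
-0.024 [[0.04, -0.0293, -0.024], [0.04, 0.0318, -0.024]]
-0.028 [[0.0406, -0.0286, -0.028], [0.0406, 0.031, -0.028]]
-0.032 [[0.0412, -0.0279, -0.032], [0.0412, 0.0302, -0.032]]
```

View pics/w15p.png

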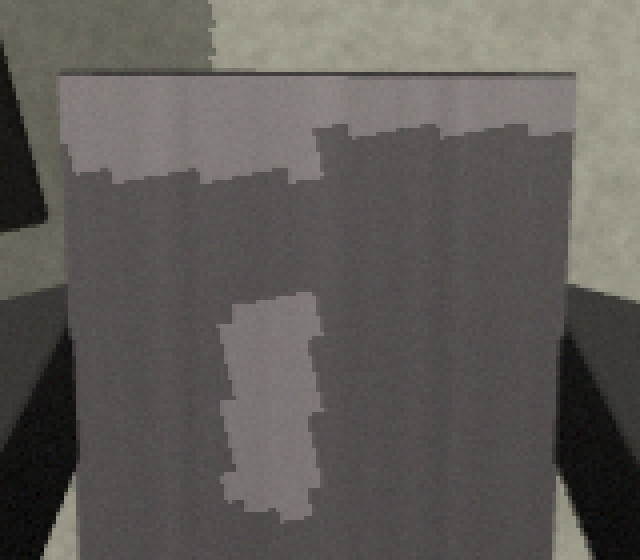

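```bash
python3 -m crank '[{"tx":0,"ty":0,"tz":0,"twist":-6.1,"grip":0},{"tx":0,"ty":0,"tz":0,"twist":-6.1,"grip":0},{"tx":1,"ty":-2,"tz":1,"twist":0,"grip":0},{"tx":1.7,"ty":-3.2,"tz":3,"twist":0,"grip":0},{"tx":1.7,"ty":-3.2,"tz":4,"twist":0,"grip":0},{"tx":1.7,"ty":-3.2,"tz":4,"twist":0,"grip":0},{"tx":1.2,"ty":-2.2,"tz":4,"twist":0,"grip":0},{"tx":0.5,"ty":-1.1,"tz":3,"twist":0,"grip":0},{"tx":0,"ty":0,"tz":1.5,"twist":0,"grip":0},{"tx":0,"ty":0,"tz":0,"twist":0,"grip":0},{"tx":0,"ty":0,"tz":0,"twist":0,"grip":0}]'
python3 - <<'E'
from h import *
force(2)
p,o=snap("wrist"); f=p['frame'][:,:,::-1]; pickle.dump((dict(p),o),open("w16.pkl","wb"))
cv2.imwrite("pics/w16.png",f); print(o['ee_rot'],o['tool_pos'])
s,_=snap("scene"); f=s['frame'][:,:,::-1]; cv2.imwrite("pics/s16.png",cv2.resize(f[140:290,110:290],None,fx=4.4,fy=4,interpolation=cv2.INTER_CUBIC))
E
```

```text
time: 24.0
tool_pos: [0.5839, -0.1785, 0.0668]
ee_rot: [-3.141, 0.003, -3.14]
wrist_force: [0.0, -0.2, -2.6]
width: 0.059
t 24.1 F [-0.34 -0.2  -2.11] +- [0.12 0.03 0.05] tcp [ 0.5839 -0.1786  0.067 ] w 0.0592
[-3.14033079  0.00354248 -3.13994178] [ 0.5839459  -0.17863576  0.06698422]
```

View pics/w16.png

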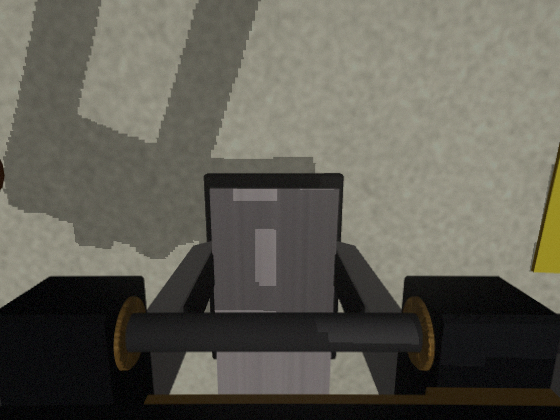

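View pics/s16.png

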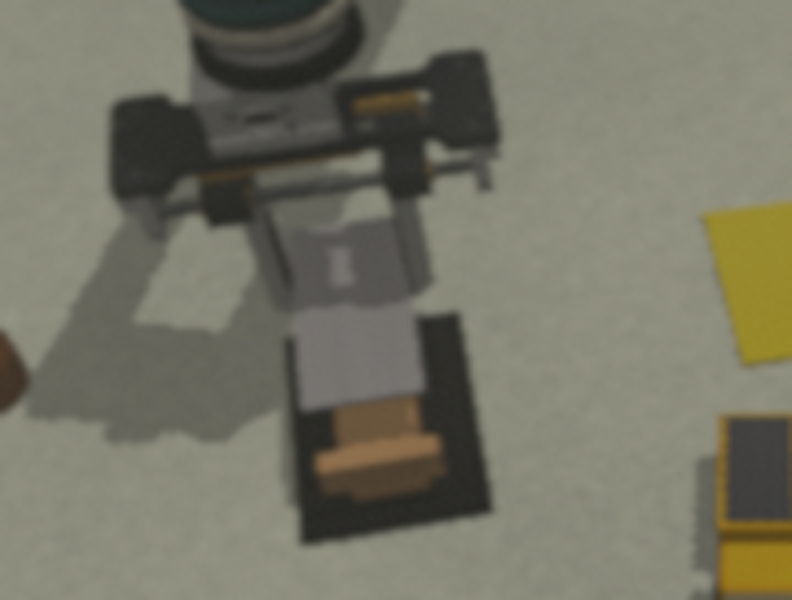

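Run:
```python
from h import *
f=cv2.imread("pics/w16.png")
cv2.imwrite("pics/w16z.png",cv2.resize(f[165:270,195:355],None,fx=5,fy=5,interpolation=cv2.INTER_NEAREST))
p,o=pickle.load(open("w16.pkl","rb"))
pl=np.load("plinth.npy")
print(proj(p,tf(pl,[[-.07,-.05,.008],[-.07,.05,.008],[.08,.05,.008],[.08,-.05,.008]]),o).round(1))
```

```text
[[204.9 173.9]
 [346.7 173.8]
 [337.9 360.3]
 [213.3 360.3]]
```

View pics/w16z.png

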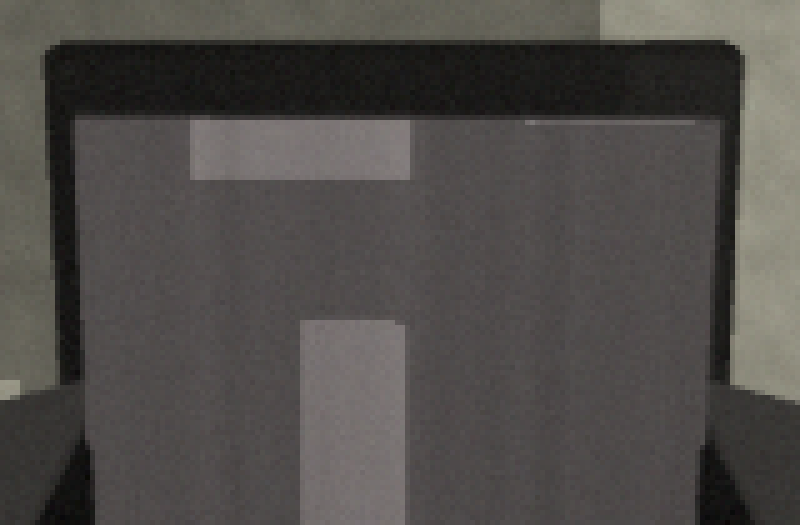

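Run:
```python
from h import *
from scipy.optimize import least_squares
p,o=pickle.load(open("w16.pkl","rb"))
Z=np.array([[203.5,172.7],[342.9,172.7]]);M=np.array([[-.07,-.05,.008],[-.07,.05,.008]])
def g(q):
    o2=dict(o); o2['tool_pos']=np.array(o['tool_pos'])+[0,0,q[2]]; return (proj(p,tf([q[0],q[1],.0019],M),o2)-Z).ravel()
r=least_squares(g,[.617,-.175,0]);print(r.x.round(4),r.fun.round(2))
```

```text
[ 0.6175 -0.1778  0.0044] [-0.  0. -0. -0.]
```

```bash
python3 -m crank '[{"tx":0.15,"ty":-0.04,"tz":1,"twist":0,"grip":0},{"tx":0,"ty":0,"tz":1.5,"twist":0,"grip":0},{"tx":0,"ty":0,"tz":0.8,"twist":0,"grip":0},{"tx":0,"ty":0,"tz":0.2,"twist":0,"grip":0},{"tx":0,"ty":0,"tz":0,"twist":0,"grip":0},{"tx":0,"ty":0,"tz":0,"twist":0,"grip":0}]'
python3 - <<'E'
from h import *
force(2)
s,_=snap("scene"); f=s['frame'][:,:,::-1]; cv2.imwrite("pics/s17.png",cv2.resize(f[170:280,140:250],None,fx=5.4,fy=5.4,interpolation=cv2.INTER_CUBIC))
E
```

```text
time: 24.95
tool_pos: [0.5814, -0.1794, 0.0304]
ee_rot: [-3.141, 0.001, -3.141]
wrist_force: [-0.6, 0.2, -2.1]
width: 0.0589
t 25.05 F [ 0.11  0.09 -2.15] +- [0.24 0.23 0.17] tcp [ 0.5813 -0.1794  0.0305] w 0.0589
```

View pics/s17.png

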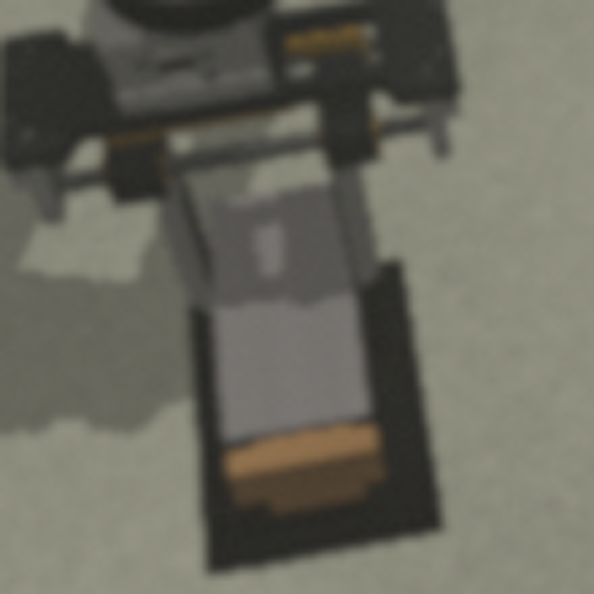

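```bash
python3 -m crank '[{"tx":0,"ty":0,"tz":0.2,"twist":0,"grip":0},{"tx":0,"ty":0,"tz":0.1,"twist":0,"grip":0},{"tx":0,"ty":0,"tz":0,"twist":0,"grip":0}]'
python3 -c "from h import *; force(2)"
python3 -m crank '[{"tx":0,"ty":0,"tz":0.1,"twist":0,"grip":0},{"tx":0,"ty":0,"tz":0,"twist":0,"grip":0}]'
python3 -c "from h import *; force(2)"
```

```text
time: 25.48
tool_pos: [0.5808, -0.1791, 0.0266]
ee_rot: [3.141, -0.0, -3.141]
wrist_force: [-0.5, -0.2, -3.1]
width: 0.0593
t 25.57 F [ 0.07  0.04 -2.66] +- [0.29 0.1  0.47] tcp [ 0.5809 -0.1792  0.0268] w 0.059
time: 25.82
tool_pos: [0.581, -0.1792, 0.0259]
ee_rot: [3.142, 0.0, -3.141]
wrist_force: [0.7, 0.2, -2.3]
width: 0.0588
t 25.93 F [ 0.04 -0.21 -1.94] +- [0.06 0.08 0.34] tcp [ 0.581  -0.1792  0.0259] w 0.0589
```

```bash
python3 -m crank '[{"tx":0,"ty":0,"tz":0.05,"twist":0,"grip":0},{"tx":0,"ty":0,"tz":0,"twist":0,"grip":0}]'
python3 -c "from h import *; force(2)"
python3 -m crank '[{"tx":0,"ty":0,"tz":0.05,"twist":0,"grip":0},{"tx":0,"ty":0,"tz":0,"twist":0,"grip":0}]'
python3 -c "from h import *; force(2)"
python3 -m crank '[{"tx":0,"ty":0,"tz":0.05,"twist":0,"grip":0},{"tx":0,"ty":0,"tz":0,"twist":0,"grip":0}]'
python3 -c "from h import *; force(2)"
```

```text
time: 26.18
tool_pos: [0.581, -0.1792, 0.0254]
ee_rot: [3.142, 0.0, -3.141]
wrist_force: [0.2, -0.0, -1.5]
width: 0.0589
t 26.27 F [ 0.35 -0.52 -1.57] +- [0.57 0.17 0.01] tcp [ 0.581  -0.1792  0.0254] w 0.0593
time: 26.52
tool_pos: [0.581, -0.1793, 0.025]
ee_rot: [-3.142, 0.0, -3.141]
wrist_force: [0.1, -0.4, -1.0]
width: 0.0593
t 26.62 F [-0.35 -0.03 -1.06] +- [0.1  0.27 0.2 ] tcp [ 0.581  -0.1792  0.025 ] w 0.0591
time: 26.88
tool_pos: [0.581, -0.1792, 0.025]
ee_rot: [-3.141, 0.0, -3.141]
wrist_force: [-1.9, 0.7, 2.0]
width: 0.0588
t 26.98 F [-1.82  1.33  2.84] +- [0.28 0.21 0.04] tcp [ 0.581  -0.1792  0.025 ] w 0.0588
```

```bash
python3 -m crank '[{"tx":0,"ty":0,"tz":-0.04,"twist":0,"grip":0},{"tx":-0.2,"ty":0,"tz":0,"twist":0,"grip":0},{"tx":-0.2,"ty":0,"tz":0,"twist":0,"grip":0},{"tx":0,"ty":0,"tz":0,"twist":0,"grip":0}]'
python3 -c "from h import *; force(2)"
python3 -m crank '[{"tx":-0.1,"ty":0,"tz":0,"twist":0,"grip":0},{"tx":0,"ty":0,"tz":0,"twist":0,"grip":0}]'
python3 -c "from h import *; force(2)"
python3 -m crank '[{"tx":-0.1,"ty":0,"tz":0,"twist":0,"grip":0},{"tx":0,"ty":0,"tz":0,"twist":0,"grip":0}]'
python3 -c "from h import *; force(2)"
```

```text
time: 27.48
tool_pos: [0.5854, -0.1794, 0.025]
ee_rot: [-3.141, 0.001, -3.141]
wrist_force: [-0.4, -0.1, 3.4]
width: 0.0587
t 27.57 F [-0.98 -0.23  2.98] +- [0.02 0.12 0.3 ] tcp [ 0.5854 -0.1794  0.025 ] w 0.0587
time: 27.82
tool_pos: [0.5859, -0.1793, 0.0249]
ee_rot: [-3.141, -0.0, -3.141]
wrist_force: [-2.2, -0.4, 4.8]
width: 0.0591
t 27.93 F [-1.73 -0.34  4.22] +- [0.23 0.21 0.17] tcp [ 0.5859 -0.1793  0.025 ] w 0.0594
time: 28.18
tool_pos: [0.587, -0.1792, 0.025]
ee_rot: [-3.142, 0.0, -3.141]
wrist_force: [-2.5, 0.5, 4.8]
width: 0.0589
t 28.27 F [-2.55 -0.07  5.01] +- [0.5  0.05 0.11] tcp [ 0.587  -0.1793  0.025 ] w 0.059
```

```bash
python3 -m crank '[{"tx":0,"ty":0,"tz":-0.03,"twist":0,"grip":0},{"tx":-0.1,"ty":0,"tz":0,"twist":0,"grip":0},{"tx":0,"ty":0,"tz":0,"twist":0,"grip":0}]'
python3 -c "from h import *; force(2)"
python3 -m crank '[{"tx":-0.05,"ty":0,"tz":0,"twist":0,"grip":0},{"tx":0,"ty":0,"tz":0,"twist":0,"grip":0}]'
python3 - <<'E'
from h import *
force(2)
s,_=snap("scene"); f=s['frame'][:,:,::-1]; cv2.imwrite("pics/s18.png",cv2.resize(f[170:280,140:250],None,fx=5.4,fy=5.4,interpolation=cv2.INTER_CUBIC))
E
```

```text
time: 28.65
tool_pos: [0.5879, -0.1792, 0.025]
ee_rot: [3.141, -0.0, -3.141]
wrist_force: [-1.7, -0.8, 4.5]
width: 0.0591
t 28.75 F [-1.84 -0.02  3.71] +- [0.09 0.22 0.2 ] tcp [ 0.588  -0.1792  0.025 ] w 0.0589
time: 29.0
tool_pos: [0.588, -0.1791, 0.0249]
ee_rot: [3.141, -0.001, -3.141]
wrist_force: [-3.9, 0.6, 4.3]
width: 0.0586
t 29.1 F [-3.58 -0.44  3.26] +- [0.18 0.09 0.17] tcp [ 0.588  -0.1791  0.0249] w 0.0588
```

View pics/s18.png

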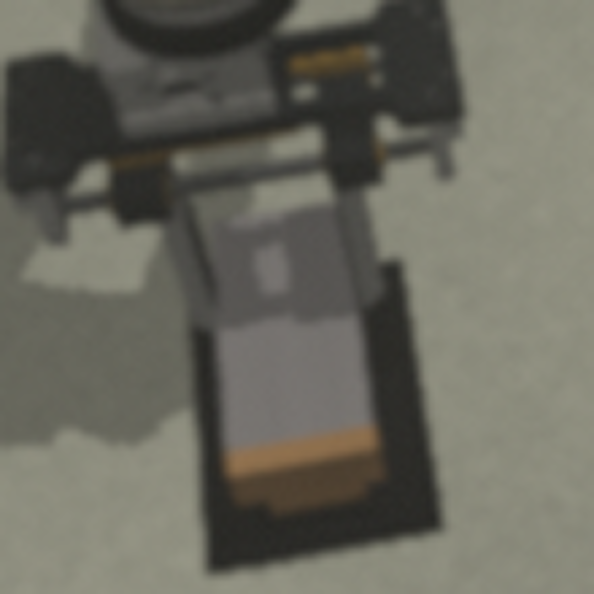

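```bash
python3 -m crank '[{"tx":-0.08,"ty":0,"tz":0,"twist":0,"grip":0},{"tx":0,"ty":0,"tz":0,"twist":0,"grip":0},{"tx":0,"ty":0,"tz":0,"twist":0,"grip":0}]'
python3 -c "from h import *; force(2)"
python3 -m crank '[{"tx":0,"ty":0,"tz":-0.04,"twist":0,"grip":0},{"tx":0,"ty":0,"tz":0,"twist":0,"grip":1},{"tx":0,"ty":0,"tz":0,"twist":0,"grip":1},{"tx":0,"ty":0,"tz":0,"twist":0,"grip":1},{"tx":0,"ty":0,"tz":0,"twist":0,"grip":1}]'
python3 -m crank '[{"tx":0,"ty":0,"tz":-1.5,"twist":0,"grip":1},{"tx":0,"ty":0,"tz":-4,"twist":0,"grip":1},{"tx":0,"ty":0,"tz":-5,"twist":0,"grip":1},{"tx":-2,"ty":0,"tz":-5,"twist":0,"grip":1},{"tx":-2,"ty":0,"tz":-4,"twist":0,"grip":1},{"tx":-2,"ty":0,"tz":-2,"twist":0,"grip":1},{"tx":-2,"ty":0,"tz":0,"twist":0,"grip":1},{"tx":0,"ty":0,"tz":0,"twist":0,"grip":1},{"tx":0,"ty":0,"tz":0,"twist":0,"grip":1}]'
python3 - <<'E'
from h import *
force(1)
p,o=snap("wrist"); f=p['frame'][:,:,::-1]; pickle.dump((dict(p),o),open("w19.pkl","wb"))
cv2.imwrite("pics/w19.png",f); print(o['ee_rot'],o['tool_pos'])
s,_=snap("scene"); f=s['frame'][:,:,::-1]; cv2.imwrite("pics/s19.png",cv2.resize(f[170:280,140:250],None,fx=5.4,fy=5.4,interpolation=cv2.INTER_CUBIC))
E
```

```text
time: 29.52
tool_pos: [0.588, -0.1792, 0.025]
ee_rot: [3.141, -0.003, -3.141]
wrist_force: [-6.2, 0.4, 6.4]
width: 0.0587
t 29.62 F [-5.7   0.68  5.84] +- [0.05 0.24 0.12] tcp [ 0.5881 -0.1792  0.025 ] w 0.0591
time: 30.25
tool_pos: [0.5894, -0.1791, 0.0253]
ee_rot: [3.141, 0.0, -3.141]
wrist_force: [0.7, 1.1, 0.7]
width: 0.0932
time: 31.38
tool_pos: [0.6686, -0.1791, 0.2406]
ee_rot: [3.141, -0.001, -3.141]
wrist_force: [0.3, 0.6, -0.1]
width: 0.0944
t 31.43 F [-0.55 -0.45  1.23] +- [0. 0. 0.] tcp [ 0.6685 -0.1792  0.2406] w 0.094
[ 3.14144410e+00 -5.22545287e-04 -3.14118477e+00] [ 0.66851559 -0.17915604  0.24061862]
```

View pics/w19.png

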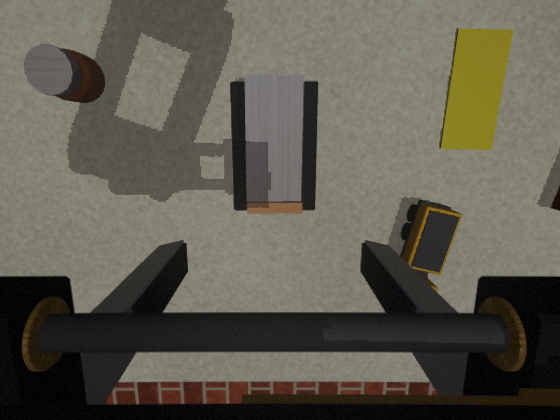

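View pics/s19.png

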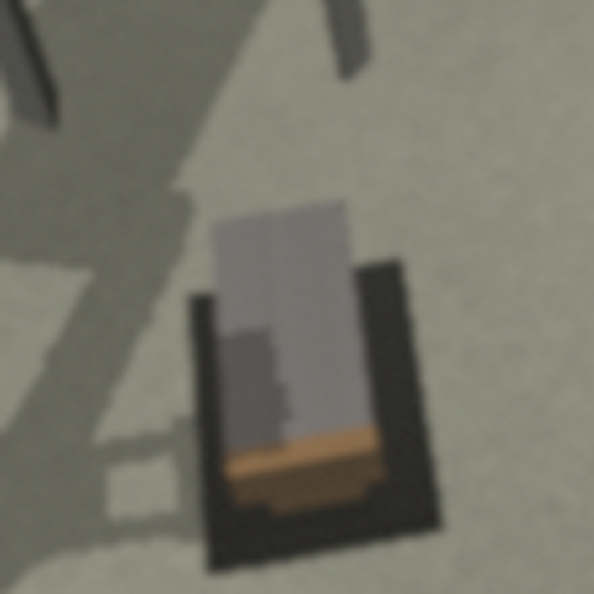

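Run:
```python
import cv2
f=cv2.imread("pics/w19.png")
cv2.imwrite("pics/w19a.png",cv2.resize(f[65:145,222:328],None,fx=7,fy=7,interpolation=cv2.INTER_NEAREST))
cv2.imwrite("pics/w19b.png",cv2.resize(f[150:222,222:328],None,fx=7,fy=7,interpolation=cv2.INTER_NEAREST))
```

```text
(no output)
```

View pics/w19a.png

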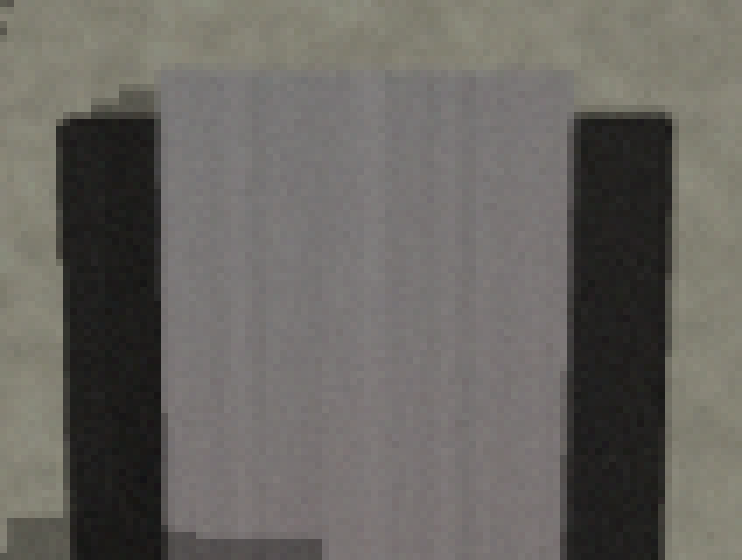

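View pics/w19b.png

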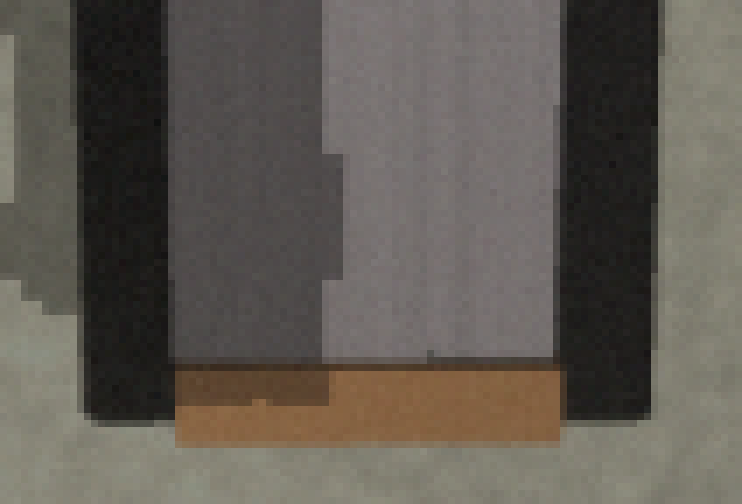

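Run:
```python
from h import *
from scipy.optimize import least_squares
p,o=pickle.load(open("w19.pkl","rb"))
A=lambda x,y:[222+x/7-.5,65+y/7-.5]; B=lambda x,y:[222+x/7-.5,150+y/7-.5]
Zp=np.array([A(159,71),A(573,71),B(172,361),B(556,359)]); Mp=np.array([[-.065,-.03,.053],[-.065,.03,.053],[.065,-.03,.053],[.065,.03,.053]])
Zl=np.array([B(175,370),B(562,369),B(175,444),B(562,443),A(57,118),A(673,116)]); Ml=np.array([[.06,-.03,.058],[.06,.03,.058],[.072,-.03,.058],[.072,.03,.058],[-.07,-.05,.008],[-.07,.05,.008]])
def res(q):
    o2=dict(o); o2['tool_pos']=np.array(o['tool_pos'])+[0,0,q[6]]
    return np.r_[(proj(p,tf(q[:3],Mp),o2)-Zp).ravel(),(proj(p,tf(q[3:6],Ml),o2)-Zl).ravel()]
r=least_squares(res,[.6125,-.178,0,.6175,-.178,0,0])
q=r.x; print(q.round(4),np.abs(r.fun).max().round(2))
d=q[:2]-q[3:5]; c,s=np.cos(q[5]),np.sin(q[5]); print('plate in plinth mm',1e3*np.array([c*d[0]+s*d[1]+.005,-s*d[0]+c*d[1]]),'yaw deg',np.degrees(q[2]-q[5])); print(r.fun.reshape(-1,2).round(2))
```

```text
[ 0.6125 -0.1779 -0.0009  0.618  -0.1776  0.0039  0.0021] 0.21
plate in plinth mm [-0.43399937 -0.29068302] yaw deg -0.27596057298894533
[[-0.16 -0.05]
 [ 0.06  0.06]
 [ 0.19 -0.19]
 [-0.08  0.17]
 [-0.02 -0.05]
 [-0.03 -0.1 ]
 [ 0.21  0.14]
 [-0.19  0.09]
 [-0.01 -0.03]
 [ 0.04 -0.04]]
```

```bash
python3 -m crank '[{"tx":4,"ty":0,"tz":0,"twist":0,"grip":0},{"tx":5,"ty":0,"tz":0,"twist":0,"grip":0},{"tx":5,"ty":0,"tz":0,"twist":0,"grip":0},{"tx":1.2,"ty":0,"tz":3,"twist":0,"grip":0},{"tx":0,"ty":0,"tz":5,"twist":0,"grip":0},{"tx":0,"ty":0,"tz":5,"twist":0,"grip":0},{"tx":0,"ty":0,"tz":4,"twist":0,"grip":0},{"tx":0,"ty":0,"tz":2.5,"twist":0,"grip":0},{"tx":0,"ty":0,"tz":0.9,"twist":0,"grip":0},{"tx":0,"ty":0,"tz":0,"twist":0,"grip":0},{"tx":0,"ty":0,"tz":0,"twist":0,"grip":0}]'
python3 - <<'E'
from h import *
force(1)
p,o=snap("wrist"); f=p['frame'][:,:,::-1]
cv2.imwrite("pics/w20.png",f); print(o['ee_rot'],o['tool_pos'])
s,_=snap("scene"); f=s['frame'][:,:,::-1]; cv2.imwrite("pics/s20.png",cv2.resize(f[170:280,140:250],None,fx=5.4,fy=5.4,interpolation=cv2.INTER_CUBIC))
E
```

```text
time: 32.9
tool_pos: [0.5183, -0.1798, 0.0382]
ee_rot: [-3.14, 0.003, -3.141]
wrist_force: [-0.1, -0.4, 0.9]
width: 0.0003
t 32.95 F [ 0.5  -0.35  0.01] +- [0. 0. 0.] tcp [ 0.5183 -0.1798  0.0383] w 0.0002
[-3.14030194e+00  3.00776234e-03 -3.14101666e+00] [ 0.51832981 -0.17977425  0.03826677]
```

View pics/s20.png

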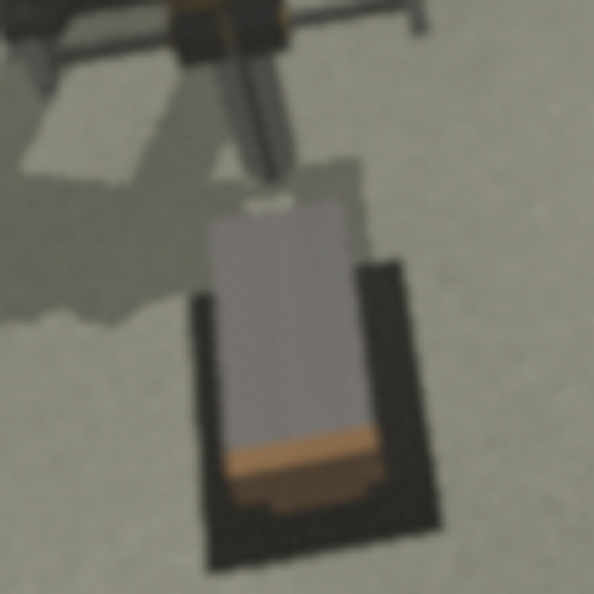

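```bash
python3 -m crank '[{"tx":-0.5,"ty":0.05,"tz":0.15,"twist":0,"grip":0},{"tx":-0.6,"ty":0,"tz":0,"twist":0,"grip":0},{"tx":-0.5,"ty":0,"tz":0,"twist":0,"grip":0},{"tx":0,"ty":0,"tz":0,"twist":0,"grip":0},{"tx":0,"ty":0,"tz":0,"twist":0,"grip":0}]'
python3 -c "from h import *; force(1)"
python3 -m crank '[{"tx":-0.1,"ty":0,"tz":0,"twist":0,"grip":0},{"tx":-0.1,"ty":0,"tz":0,"twist":0,"grip":0},{"tx":0,"ty":0,"tz":0,"twist":0,"grip":0}]'
python3 -c "from h import *; force(1)"
python3 -m crank '[{"tx":-0.1,"ty":0,"tz":0,"twist":0,"grip":0},{"tx":0,"ty":0,"tz":0,"twist":0,"grip":0}]'
python3 -c "from h import *; force(2)"
```

```text
time: 33.67
tool_pos: [0.5332, -0.1787, 0.0348]
ee_rot: [3.141, -0.0, -3.141]
wrist_force: [-0.3, 0.2, -0.7]
width: 0.0005
t 33.73 F [ 1.31 -0.45 -0.66] +- [0. 0. 0.] tcp [ 0.5331 -0.1787  0.0348] w 0.0004
time: 34.1
tool_pos: [0.5353, -0.1787, 0.035]
ee_rot: [3.142, 0.0, -3.141]
wrist_force: [-0.3, 0.3, 0.7]
width: 0.0002
t 34.15 F [ 0.22 -0.46 -0.16] +- [0. 0. 0.] tcp [ 0.5352 -0.1788  0.035 ] w 0.0006
time: 34.4
tool_pos: [0.5363, -0.1787, 0.0349]
ee_rot: [3.141, 0.0, -3.141]
wrist_force: [-0.2, 1.1, 0.7]
width: 0.0003
t 34.5 F [ 0.16 -0.04  0.2 ] +- [0.18 0.31 0.13] tcp [ 0.5362 -0.1787  0.035 ] w 0.0004
```

```bash
python3 -m crank '[{"tx":-0.1,"ty":0,"tz":0,"twist":0,"grip":0},{"tx":-0.1,"ty":0,"tz":0,"twist":0,"grip":0},{"tx":0,"ty":0,"tz":0,"twist":0,"grip":0}]'
python3 -c "from h import *; force(2)"
python3 -m crank '[{"tx":-0.1,"ty":0,"tz":0,"twist":0,"grip":0},{"tx":0,"ty":0,"tz":0,"twist":0,"grip":0}]'
python3 -c "from h import *; force(2)"
```

```text
time: 34.88
tool_pos: [0.538, -0.1787, 0.0349]
ee_rot: [3.141, -0.001, -3.141]
wrist_force: [-1.1, 1.3, -0.0]
width: 0.0002
t 34.98 F [-1.19 -0.36  0.07] +- [0.27 0.32 0.02] tcp [ 0.538  -0.1787  0.0349] w 0.0003
time: 35.22
tool_pos: [0.5381, -0.1788, 0.0348]
ee_rot: [3.141, -0.002, -3.141]
wrist_force: [-4.8, -0.2, 3.2]
width: 0.0003
t 35.33 F [-4.59 -0.35  3.28] +- [0.19 0.37 0.13] tcp [ 0.5382 -0.1788  0.0349] w 0.0006
```

```bash
python3 -m crank '[{"tx":0.3,"ty":0,"tz":0,"twist":0,"grip":0},{"tx":2,"ty":0,"tz":0,"twist":0,"grip":0},{"tx":0.5,"ty":0,"tz":-4,"twist":0,"grip":0},{"tx":0,"ty":0,"tz":-5,"twist":0,"grip":0},{"tx":-2,"ty":0,"tz":-5,"twist":0,"grip":0},{"tx":-5,"ty":0,"tz":-5,"twist":0,"grip":0},{"tx":-5,"ty":0,"tz":-1.5,"twist":0,"grip":0},{"tx":-3,"ty":0,"tz":0,"twist":0,"grip":0},{"tx":0,"ty":0,"tz":0,"twist":0,"grip":0},{"tx":0,"ty":0,"tz":0,"twist":0,"grip":0},{"tx":0,"ty":0,"tz":0,"twist":0,"grip":0}]'
python3 - <<'E'
from h import *
force(1)
p,o=snap("wrist"); f=p['frame'][:,:,::-1]; pickle.dump((dict(p),o),open("w21.pkl","wb"))
cv2.imwrite("pics/w21.png",f); print(o['tool_pos'])
s,_=snap("scene"); cv2.imwrite("pics/s21.png",s['frame'][:,:,::-1])
cv2.imwrite("pics/w21a.png",cv2.resize(f[60:225,215:335],None,fx=3.6,fy=3.6,interpolation=cv2.INTER_NEAREST))
E
```

```text
time: 36.7
tool_pos: [0.6545, -0.1788, 0.2348]
ee_rot: [-3.142, 0.001, -3.141]
wrist_force: [-0.0, 0.0, -0.7]
width: 0.0003
t 36.75 F [-1.21  0.14  0.3 ] +- [0. 0. 0.] tcp [ 0.6546 -0.1788  0.2349] w 0.0007
[ 0.65456603 -0.17881689  0.23489673]
```

View pics/w21.png

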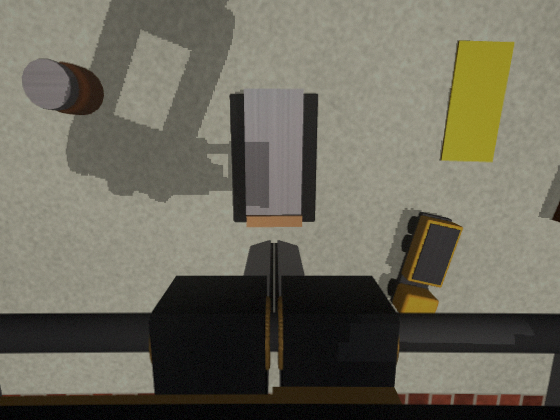

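View pics/w21a.png

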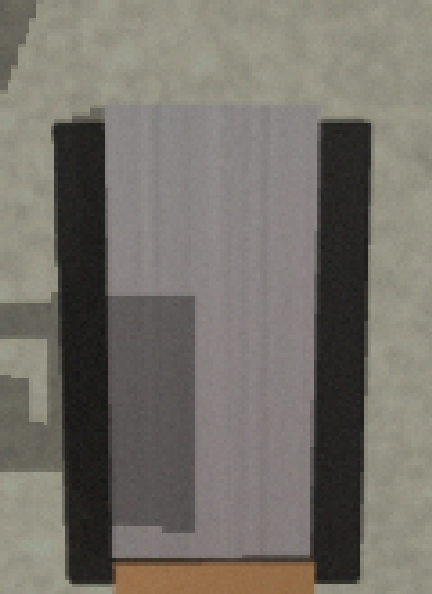

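View pics/s21.png

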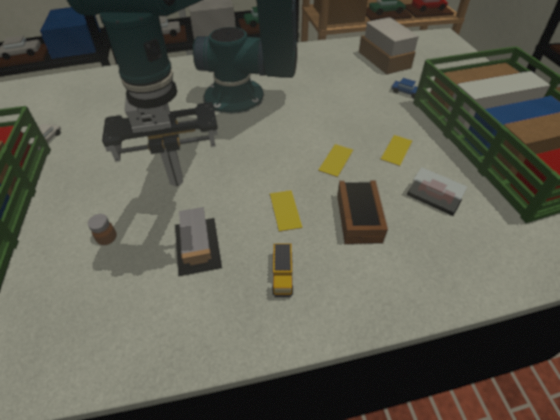

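```bash
python3 -c "
from bench import ticket,get_obs
print(ticket.close_job()); print(get_obs()['time'])"
```

```text
the job is handed in; nothing more can be done
None
the job is handed in; nothing more can be done
```

The steel plate is lying flat on the plinth, seated against the back lip, and the job is handed in at about 37 s of the 72 s allowed.

- **Sliding out:** I pressed with the closed fingertips at about 5–6 N (wrist readings, highest 6.4 N). The plate came out about 54 mm over the tray's open front, roughly 41% of its length, without tipping.
- **Lifting and placing:** I gripped the overhanging part by its side edges and lifted it clear. I lowered it onto the plinth and slid it against the lip with about 6 N, both along and down. Then I let go and gave its front end one more gentle push of about 4.6 N, against which it did not move.
- **Final position:** A picture fit taken before that last push put the plate within about 0.4 mm of home, 0.3 mm off centre and 0.3° out of square. I did not repeat the fit, but the pictures after the push show it symmetric and against the lip. They also show the gripper clear and the tray empty, and the truck and jar do not look moved. I judged the other goods only by eye, in one overview picture.

**Checks that disagreed:**
- **Fingertips:** they touched the plate with the TCP about 20 mm lower than the stated 11 mm implies, so I set heights by the contact force.
- **Wrist camera:** it read 2–4 mm off in height, so I relied on relative measurements for the final alignment.

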